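Charge the grinding jar of a ball mill

TASK

Get the grinding jar ready for the mill: swing the yellow retaining arm clear, then use the scoop to move every white grinding ball from the blue tray into the steel jar, never touching the balls with the gripper. Then close the jar with the one lid that fits it, fully down and level, and swing the retaining arm back fully home over the lid. Lay the scoop flat on its black mat again, leave the two other lids on the bench and do not disturb the other lab things.

Things in the scene. Friction and masses are not known exactly. Their poses are not given: they have to be found in the camera images.
- station: Jar station, fixed: grey base plate (x -75 to +125, y +-75, 12 mm thick) carrying the open steel grinding jar and a post with the retaining arm. Origin on the bench under the jar's axis; x from jar to post, z up. Jar: outside diameter 126 mm, inside 110 mm, rim 102 mm and inner floor 22 mm above the bench. Post: 26 mm thick, 95 mm from the jar's axis along +x.
- jar_mouth (a point): Centre of the steel jar's mouth, level with the rim, 80 mm above the inner floor; axes as the station.
- retainer (a joint): Yellow retaining arm on the upright axis of the post (95 mm from the jar's axis along the station's +x). 0 = fully home, knob right over the jar's axis; grows to the stop at 1.5 rad as it swings (clockwise from above) to the station's +y side. It stays where it is left; about 2 N at the knob moves it. The arm, 36 mm wide, is 149 to 171 mm above the bench and clears a seated lid by 5 mm.
- retainer_knob (a point): Centre of the round black knob on the end of the retaining arm: upright cylinder 28 mm in diameter, 42 mm tall (from 171 to 213 mm above the bench), 95 mm from the post's axis. Its centre is 23 mm above the arm.
- tray: Fixed blue ball tray, outside 270 x 90 mm, walls 5 mm thick and 50 mm high, open top; inside 260 (x) x 80 mm (y). Floor: flat, 5.5 mm above the bench, from the +x end wall back to x = -35 mm; from there a ramp climbs to 30.5 mm at the -x end wall (15 degrees), so balls roll off it. Origin on the bench under its centre; x along its length towards the flat end, z up.
- mat: Fixed black rubber mat for the scoop, 270 x 140 x 3 mm. Origin under its centre, x along its length.
- scoop: Aluminium scoop, 0.22 kg, lying on the mat. Pan 90 mm long, 74 wide outside, 70 inside, floor 2.5 mm thick (1.6 at the lip), open at the nose; sides 2 mm thick rising in a slant from 3 mm at the lip to 43 mm at the back; back wall 50 mm high. Origin under the pan's centre; x to the nose (lip at x = +45 mm), z up. Handle: see scoop_grip.
- scoop_grip (a point): Grip point on the middle line of the scoop's orange rubber handle, at x = -89 mm and z = 57 mm in the scoop's frame. Handle: bar 18 mm wide (y), 24 mm deep, 120 mm long, its middle line rising 14 degrees from z = 46 mm at the pan's back wall (x = -45 mm) to 76 mm at x = -161 mm. Pressing the nose hard (over 15 N) can turn the scoop in the grip.
- lid_small: Jar lid: steel flange 106 mm in diameter and 8 mm thick over a darker plug 85 mm in diameter and 8 mm deep, black bar handle 64 mm (x) x 18 mm (y) and 34 mm tall on top. Origin at the centre of the plug's underside, z up, 50 mm tall in all; about 0.3 kg. It rests on its plug.
- lid_medium: Jar lid of the same look: flange 126 mm in diameter, plug 103 mm, other sizes as the small lid.
- lid_large: Jar lid of the same look: flange 146 mm in diameter, plug 123 mm, other sizes as the small lid.
- ball1: White ceramic grinding ball, 30 mm in diameter, 50 g; origin at its centre. Polished and slippery, it rolls easily. Six to nine of the nine balls are present (None for an absent one).
- ball2: White ceramic grinding ball, 30 mm in diameter, 50 g; origin at its centre. Polished and slippery, it rolls easily. Six to nine of the nine balls are present (None for an absent one).
- ball3: White ceramic grinding ball, 30 mm in diameter, 50 g; origin at its centre. Polished and slippery, it rolls easily. Six to nine of the nine balls are present (None for an absent one).
- ball4: White ceramic grinding ball, 30 mm in diameter, 50 g; origin at its centre. Polished and slippery, it rolls easily. Six to nine of the nine balls are present (None for an absent one).
- ball5: White ceramic grinding ball, 30 mm in diameter, 50 g; origin at its centre. Polished and slippery, it rolls easily. Six to nine of the nine balls are present (None for an absent one).
- ball6: White ceramic grinding ball, 30 mm in diameter, 50 g; origin at its centre. Polished and slippery, it rolls easily. Six to nine of the nine balls are present (None for an absent one).
- ball7: White ceramic grinding ball, 30 mm in diameter, 50 g; origin at its centre. Polished and slippery, it rolls easily. Six to nine of the nine balls are present (None for an absent one).
- ball8: White ceramic grinding ball, 30 mm in diameter, 50 g; origin at its centre. Polished and slippery, it rolls easily. Six to nine of the nine balls are present (None for an absent one).
- ball9: White ceramic grinding ball, 30 mm in diameter, 50 g; origin at its centre. Polished and slippery, it rolls easily. Six to nine of the nine balls are present (None for an absent one).
- test_block: Bystander: round steel hardness reference block, 64 mm in diameter, 14 mm thick; origin under its centre.
- mount_a: Bystander: black resin specimen mount, 50 mm in diameter, 28 mm tall; origin under its centre.
Things that resemble listed ones, but are neither listed nor needed, are in the scene too. Leave any green or orange look-alike of the lid_large alone.

How it is judged:
By the outcome, as a careful person would: the job done as asked, in the order asked, and still so for the second after the job is handed in, with the robot touching nothing.
Of ball1, ball2, ball3, ball4, ball5, ball6, ball7, ball8, ball9 only 6 to 9 are there at a start; the rules pass over those that are not, and their reading is None.
At some moment in a run one of lid_small, lid_medium, lid_large may be knocked a few centimetres aside while the robot is not near it.
It also fails if it takes over 210 s, if anything falls off the work surface, if the arm or the gripper's body presses on something with over 40 N, if the wrist force passes 120 N, or if a joint passes its speed limit or range.

ROBOT

A 6-joint arm with a two-finger parallel gripper is mounted at the origin on the work surface. World frame = base frame: x ahead of the robot, y to its left, z up, the work surface at z = 0. Lengths are in mm, angles in rad, forces in N, time in s.
With the tool pointing down it reaches from about 275 to 1000 mm from the base axis. Payload 8.4 kg.
Tool frame: the origin (TCP) lies at the very end of the fingers, on their centre line; the grasp point (between the pads) lies 19 mm behind it; z points along the fingers, y is the line along which they close (so a half turn about z gives the same grasp; the last joint's range is limited). The gripper opens to 85 mm and grips with 20 to 120 N. Pads are 22 mm wide; open, the fingers measure 114 mm over their backs; the gripper's body (76 mm by 85 mm) begins 54 mm behind the grasp point. The pads swing forward as they close: fully open they stand 13 mm farther back than shut.
Start: joints at [1.143, 0.353, 1.633, -0, 1.155, -0.002], TCP at [258.155, 569.196, 231.281] pointing down, gripper open.
Joint ranges: [-2.63, 2.63], [-0.92, 2.1], [0.06, 2.66], [-1.3, 4.44], [0, 2.69], [-3.02, 3.02]. Speed limits (rad/s): [2.22, 2.22, 2.79, 3.14, 3.14, 3.14].

INTERFACE

Orientations are given as [roll, pitch, yaw] about the fixed x, y, z axes, in that order (R = Rz(yaw) Ry(pitch) Rx(roll)).
In Python, from rig import telemetry, imaging, r gives the robot as it stands. The module is installed in compiled form; this text tells all that it offers.
- The arm moves only by the tool step_arm, never from a script. Its argument "moves" is a list of rows, each a list of 3 entries, a list of its own where there are three numbers: the turn, a rotation vector about the tool's x, y, z scaled (see below), then the shift along the tool's x, y, z scaled (see below), then the opening, from -1 (shut) to 1 (fully open). A call has 1 to 8 rows; each row is the pose to reach, as a shift and turn from the pose commanded when the call began, along the tool's axes at that moment; what a row does not reach only later rows make up. The controller multiplies each number of a shift by 200 mm and each number of a turn by 45 degrees. A row lasts 1/10 s, in which the tool goes at most 50 mm and 8.59 degrees, less where a joint would pass 70% of its speed; a pose out of reach is approached as far as the arm can. A call with a number of a shift or a turn outside -1 to 1 is refused whole. A call with a gripper value outside its range is refused whole. The fingers move at their own pace and stop on an object; "squeeze" is the grip in N (left out, the last holds). Time passes only in rows, so rows that repeat a pose let the fingers close. It gives the time, the measured TCP pose, the force, the opening and the grip force at its end, in the units of the state.
- telemetry.sense(): the state, without advancing time (a new reading comes with each control period).
- imaging.grab_frame(name): name is "scene" or "top"; returns the picture (400x640x3 uint8, red, green, blue); there is no depth.
- imaging.calibration(name): a dict with "fx", "fy", "cx", "cy" (pixels), "cam_to_world" (4x4, takes a point from camera to world coordinates). Camera axes: x right, y up, looking along -z (the intrinsics and any distortion apply to the point x, -y, -z); pixel columns grow to the right and rows downward; lengths in mm; the calibration is good to about 2 mm. A picture is of the moment at which its call begins. calibration takes no time and is no camera call.
- r.sign_off(): hands the job in; it is judged then, once.
Trained networks look in the newest picture that a camera, given by its name, has taken for a name from the list of things; names that differ only in an ending like _2 or _b are one class to them, and where a whole thing is asked for, a point or a joint stands for the part that bears it (a point fixed in the world has none). Each returns a list of dicts, best first, with "conf" (0 to 1); they miss things now and then, are a little off and sometimes report something else, mostly with a low value. They report only what shows in the picture. A call takes as long as a camera call. They do not tell look-alikes from the thing itself.
- imaging.recognise(camera, name): "extent" ([left, top, width, height] in pixels, round what is visible of it).
- imaging.mark_of(camera, name): "xy" ([column, row] in pixels: a listed point, or the origin of a listed thing).
The state is a dict: "clock": time; "qpos": joint angles; "qvel": joint speeds; "joint_efforts": joint torques, N m; "eef_pos": TCP position; "tcp_rot": TCP orientation; "contact_force": force on the tool from outside, world axes, zero at the start; "wrist_torque": the same for the moment, N m; "opening": opening from 0.0 (shut) to 1.0 (fully open); "grasp_force": force on a finger pad.
Only numpy, scipy, OpenCV 4.12 (cv2) and the standard library are available. Lean on these libraries where they do the work, as an engineer would, in place of code of your own. Each camera call takes 0.05 s, during which the arm holds its last target. There are 200 camera calls.

## Working session

There is one attempt and no reset: what is moved stays moved. The work goes in short steps, Python scripts to look and compute and a tool call to move; the robot and the scene stay as the last step left them, time stands still between calls to the robot, and variables do not carry over. Pictures are saved under pics/ and viewed, at most 14 in all, crops included, and the job is handed in when it is done.

Besides the shell and the picture viewer there is one more tool, called after "Call:" as name(argument=value, ...) on one line, values as JSON. step_arm: Moves the arm, as the interface text tells. Its arguments: {"type":"object","properties":{"moves":{"type":"array"},"squeeze":{"type":"number"}},"required":["moves"]}

```bash
mkdir -p pics; ls; python3 - <<'E'
from rig import telemetry, imaging, r
import cv2
print(telemetry.sense())
for n in("scene","top"):
    im=imaging.grab_frame(n); cv2.imwrite(f"pics/{n}0.png",im[:,:,::-1]); print(n,imaging.calibration(n))
    for t in ["station","jar_mouth","retainer_knob","tray","mat","scoop","scoop_grip","lid_small","lid_medium","lid_large","ball1","test_block","mount_a"]:
        print(t,[(round(d['conf'],2),[int(v) for v in d['xy']]) for d in imaging.mark_of(n,t)][:10])
E
```

```text
pics
{'clock': 0.0, 'qpos': array([ 1.14259073e+00,  3.53651944e-01,  1.63414221e+00,  2.93566436e-05,
        1.15521998e+00, -2.37091373e-03]), 'qvel': array([-6.90968545e-04,  7.37629112e-04,  8.30868953e-05, -1.60773585e-04,
        5.68825122e-04,  4.47934514e-04]), 'joint_efforts': array([ 2.92840123e-03, -6.05245614e+01, -3.42076600e+01,  2.74258873e-04,
        9.23670188e-03,  1.93565526e-06]), 'eef_pos': array([257.94805856, 568.75121522, 230.55586486]), 'tcp_rot': array([-3.14017123e+00, -3.02111881e-05,  2.71574608e+00]), 'contact_force': array([-0.08699143,  0.43003443, -0.26459386]), 'wrist_torque': array([-0.031376  ,  0.02389234,  0.01915794]), 'grasp_force': 0.0, 'opening': 0.9997567633816132}
scene {'fx': 435.39058616280425, 'fy': 435.39058616280425, 'cx': 326.8011332062189, 'cy': 196.08683371387974, 'cam_to_world': array([[ 1.18395572e-01, -6.97090556e-01,  7.07140188e-01,
         1.34213928e+03],
       [ 9.92965892e-01,  8.39112684e-02, -8.35322508e-02,
        -9.92018512e+00],
       [-1.10748688e-03,  7.12055936e-01,  7.02121868e-01,
         1.00605989e+03],
[... 1202 characters left out ...]
tation [(0.59, [308, 182])]
jar_mouth [(0.9, [306, 177]), (0.27, [379, 143])]
retainer_knob [(0.91, [294, 171])]
tray [(0.62, [395, 156]), (0.6, [392, 209])]
mat [(0.64, [394, 210])]
scoop [(0.94, [381, 209]), (0.3, [233, 168])]
scoop_grip [(0.81, [411, 204]), (0.28, [378, 143])]
lid_small [(0.62, [486, 167]), (0.36, [395, 212])]
lid_medium [(0.77, [473, 204])]
lid_large [(0.7, [227, 261]), (0.66, [230, 165]), (0.65, [371, 148]), (0.62, [258, 215]), (0.56, [169, 195])]
ball1 [(0.62, [371, 148]), (0.6, [377, 146]), (0.53, [397, 147]), (0.47, [359, 158]), (0.46, [380, 160]), (0.39, [369, 164])]
test_block [(0.72, [285, 231]), (0.23, [373, 149])]
mount_a [(0.66, [258, 214]), (0.33, [294, 169])]
```

```bash
python3 - <<'E'
import cv2
a=cv2.imread("pics/top0.png")[100:300,140:540]; cv2.imwrite("pics/topc.png",cv2.resize(a,(800,400),interpolation=cv2.INTER_CUBIC))
a=cv2.imread("pics/scene0.png")[120:320,120:520]; cv2.imwrite("pics/scc.png",cv2.resize(a,(800,400),interpolation=cv2.INTER_CUBIC))
E
```

```text
(no output)
```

View pics/topc.png

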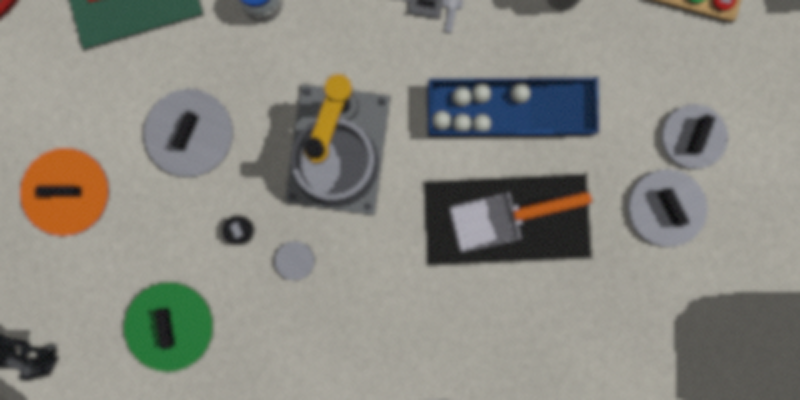

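View pics/scc.png

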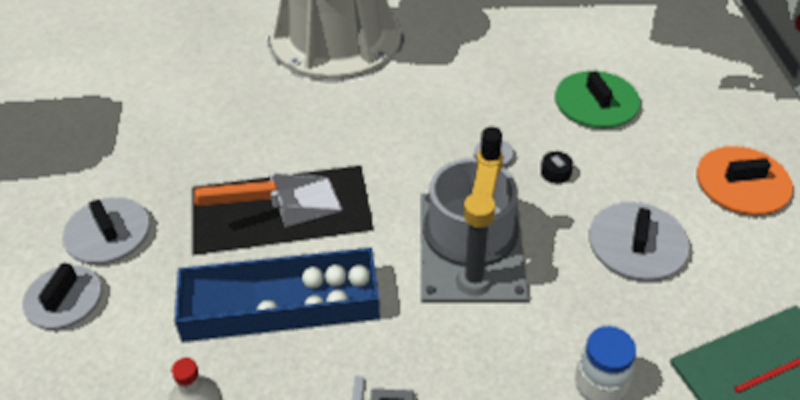

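The top view shows 6 balls in the tray: 4–5 at its left, flat end and one near its middle. The medium lid is at crop (666,208), the small one at (694,135) and the large at (188,132). The arm is over the jar, with its knob at (315,148) and post at (338,90). Next I'll fit poses from silhouettes.

```bash
cat > h.py <<'E'
import numpy as np, cv2
from scipy.optimize import minimize
from scipy.spatial.transform import Rotation as Rot
from rig import telemetry, imaging, r
CAL={n:imaging.calibration(n) for n in("scene","top")}
def proj(n,P):
    c=CAL[n];M=np.linalg.inv(c["cam_to_world"]);p=np.atleast_2d(P)@M[:3,:3].T+M[:3,3]
    return np.c_[c["cx"]+c["fx"]*p[:,0]/-p[:,2], c["cy"]+c["fy"]*-p[:,1]/-p[:,2]]
def ray(n,uv,z):
    c=CAL[n];T=c["cam_to_world"];d=T[:3,:3]@[(uv[0]-c["cx"])/c["fx"],-(uv[1]-c["cy"])/c["fy"],-1]
    return T[:3,3]+d*(z-T[2,3])/d[2]
def tri(ua,ub):
    A=[];b=[]
    for n,uv in(("scene",ua),("top",ub)):
        o=CAL[n]["cam_to_world"][:3,3];d=ray(n,uv,0)-o;d/=np.linalg.norm(d);Q=np.eye(3)-np.outer(d,d);A.append(Q);b.append(Q@o)
    return np.linalg.lstsq(np.vstack(A),np.hstack(b),rcond=None)[0]
def world(pts,x,y,a,z=0):
    c,s=np.cos(a),np.sin(a);return np.c_[x+c*pts[:,0]-s*pts[:,1],y+s*pts[:,0]+c*pts[:,1],pts[:,2]+z]
def box(x0,x1,y0,y1,z0,z1): return np.array([[x,y,z] for x in(x0,x1) for y in(y0,y1) for z in(z0,z1)],float)
def cyl(R,z0,z1,x=0,y=0):
    t=np.linspace(0,2*np.pi,48,endpoint=False);return np.vstack([np.c_[x+R*np.cos(t),y+R*np.sin(t),0*t+z] for z in(z0,z1)])
S=4
def hullmask(pts):
    m=np.zeros((400*S,640*S),np.uint8);h=cv2.convexHull((np.asarray(pts,np.float32)));cv2.fillConvexPoly(m,np.round(((h+.5)*S-.5)*16).astype(np.int32),1,shift=4);return m
def maskhull(m,near):  # convex hull (upscaled) of the component nearest to pixel `near`
    M=cv2.resize(m.astype(np.float32),None,fx=S,fy=S,interpolation=cv2.INTER_LINEAR)>.5
    n,l,st,ce=cv2.connectedComponentsWithStats(M.astype(np.uint8))
    ok=[i for i in range(1,n) if st[i,4]>15*S*S]
    i=min(ok,key=lambda i:np.hypot(*(ce[i]/S-near)))
    k=cv2.findContours((l==i).astype(np.uint8),0,1)[0];h=cv2.convexHull(np.vstack(k));o=np.zeros(M.shape,np.uint8);cv2.fillConvexPoly(o,h,1);return o
def fit(pts,masks,p0,z=0,yaw=True):
    def cost(p):
        w=world(pts,p[0],p[1],p[2]/100 if yaw else 0,z);t=0
        for n,m in masks.items():
            q=hullmask(proj(n,w));t+=1-(q&m).sum()/(q|m).sum()
        return t/len(masks)
    p0=np.array(p0,float);k=3 if yaw else 2
    s=np.vstack([p0[:k]]+[p0[:k]+d for d in np.diag([8,8,8][:k])])
    o=minimize(cost,p0[:k],method="Nelder-Mead",options=dict(initial_simplex=s,xatol=.05,fatol=1e-4))
    return np.round(o.x,2),round(o.fun,3)
E
python3 - <<'E'
import sys;sys.path.insert(0,'.')
from h import *
im=cv2.imread("pics/top0.png")[:,:,::-1]
def c(X,Y):return (140+X/2,100+Y/2)
for k,p in dict(post=(338,85),knob=(315,148),med=(666,225),medfl=(640,210),plate=(380,130),bg=(400,180),shadow=(260,110),jar=(370,165),mat=(440,240),tray=(550,110),floor=(340,165),pan=(470,225)).items():
    u=c(*p);print(k,im[int(u[1]),int(u[0])],np.round(ray("top",u,0)).astype(int))
sc=cv2.imread("pics/scene0.png")[:,:,::-1]
for k,p in dict(med=(120,245),bg=(150,150),plate=(435,290),jar=(450,230),lg=(620,255)).items(): print(k,sc[120+p[1]//2,120+p[0]//2])
E
```

```text
post [178 138  32] [643 170   0]
knob [32 31 33] [537 207   0]
med [82 82 87] [ 417 -370    0]
medfl [142 142 151] [ 441 -328    0]
plate [103 106 108] [568 100   0]
bg [171 168 159] [485  66   0]
shadow [167 164 156] [599 300   0]
jar [121 123 129] [510 115   0]
mat [32 32 29] [387  -1   0]
tray [ 35  62 101] [ 605 -181    0]
floor [ 95  96 102] [509 165   0]
pan [172 170 179] [413 -50   0]
med [161 165 171]
bg [207 208 194]
plate [62 65 66]
jar [91 94 97]
lg [161 165 171]
```

```bash
cat > loc.py <<'E'
from h import *
def masks(im):
    R,G,B=[cv2.GaussianBlur(im,(3,3),0)[:,:,i].astype(int) for i in range(3)];V=im.max(2).astype(int)
    return dict(metal=((B-R)>0)&((B-R)<28), blue=(B-R)>=28, yellow=(R-B>60)&(G-B>50), orange=(R-B>60)&(G-B<=50), dark=V<52)
E
python3 - <<'E'
import sys;sys.path.insert(0,'.')
from loc import *
I={n:cv2.imread(f"pics/{n}0.png")[:,:,::-1] for n in("top","scene")};M={n:masks(I[n]) for n in I}
def MH(cls,nt,ns): return dict(top=maskhull(M["top"][cls],np.array(nt)),scene=maskhull(M["scene"][cls],np.array(ns)))
def show(name,pts,m,p0,**k):
    print(name,"both",fit(pts,m,p0,**k)); print("   top",fit(pts,{"top":m["top"]},p0,**k),"scene",fit(pts,{"scene":m["scene"]},p0,**k))
show("tray",box(-135,135,-45,45,0,50),MH("blue",(396,153),(259,268)),[605,-110,157])
for nm,R,t,s in(("med",63,(473,204),(173,236)),("small",53,(487,168),(152,268)),("large",73,(234,166),(440,240))):
    p=ray("top",t,8);show(nm,cyl(R,8,16),MH("metal",t,s),p[:2],yaw=False)
show("mat",box(-135,135,-70,70,0,3),MH("dark",(394,210),(261,226)),[410,-100,157])
d=np.array([np.cos(np.radians(14)),0,-np.sin(np.radians(14))]);e=np.array([d[2],0,-d[0]])*-1
a=np.array([-45,0,46.]);b=np.array([-161,0,76.])
H=np.array([c+sy*np.array([0,9,0])+k*12*e for c in(a,b) for sy in(1,-1) for k in(1,-1)])
show("scoop(handle)",H,MH("orange",(417,203),(237,217)),[413,-70,140],z=3)
# station: metal mask hull top
m=M["top"]["metal"];
mm=maskhull(m,np.array((310,178)));ms=maskhull(M["scene"]["metal"],np.array((357,225)))
print(mm.sum()/16,ms.sum()/16)
pts=np.vstack([box(-75,125,-75,75,0,12),cyl(63,12,102)])
show("station",pts,dict(top=mm,scene=ms),[540,150,20])
E
```

```text
tray both (array([ 604.23, -111.07,  159.23]), np.float64(0.056))
   top (array([ 604.25, -110.52,  162.14]), np.float64(0.084)) scene (array([ 604.46, -111.02,  159.5 ]), np.float64(0.027))
med both (array([ 446.19, -366.79]), np.float64(0.032))
   top (array([ 445.97, -366.47]), np.float64(0.02)) scene (array([ 447.05, -367.41]), np.float64(0.04))
small both (array([ 563.62, -411.86]), np.float64(0.043))
   top (array([ 562.83, -411.39]), np.float64(0.033)) scene (array([ 564.41, -412.07]), np.float64(0.046))
large both (array([560.7 , 416.69]), np.float64(0.036))
   top (array([559.1 , 416.52]), np.float64(0.034)) scene (array([561.82, 415.82]), np.float64(0.03))
mat both (array([ 425.15, -107.38,  163.14]), np.float64(0.112))
   top (array([ 423.25, -104.63,  163.05]), np.float64(0.094)) scene (array([ 424.83, -109.53,  163.44]), np.float64(0.132))
scoop(handle) both (array([416.34, -69.61, 183.8 ]), np.float64(0.164))
   top (array([ 449.37, -106.67,  156.47]), np.float64(0.649)) scene (array([416.76, -70.43, 182.44]), np.float64(0.124))
2627.125 3365.75
station both (array([510.32, 173.94, -13.22]), np.float64(0.053))
   top (array([512.41, 173.61,  -9.9 ]), np.float64(0.063)) scene (array([510.68, 174.6 , -13.92]), np.float64(0.042))
```

```bash
python3 - <<'E'
import sys;sys.path.insert(0,'.')
from loc import *
I={n:cv2.imread(f"pics/{n}0.png")[:,:,::-1] for n in("top","scene")};M={n:masks(I[n]) for n in I}
d=np.array([np.cos(np.radians(14.5)),0,-np.sin(np.radians(14.5))]);e=np.array([-d[2],0,d[0]])
a=np.array([-45,0,46.]);b=np.array([-161,0,76.])
H=np.array([c+sy*np.array([0,9,0])+k*12*e for c in(a,b) for sy in(1,-1) for k in(1,-1)])
orr={n:(lambda R,G,B:(R-B>45)&(R-G>30))(*[I[n][:,:,i].astype(int) for i in range(3)]) for n in I}
for n,c in(("top",(417,203)),("scene",(237,217))):
    mh={n:maskhull(orr[n],np.array(c))};print(n,mh[n].sum()/16,fit(H,mh,[416,-70,183],z=3))
mh={n:maskhull(orr[n],np.array(c)) for n,c in(("top",(417,203)),("scene",(237,217)))};print(fit(H,mh,[416,-70,180],z=3))
for n in I:
  print(n,"grip",proj(n,world(np.array([[-89,0,57.],[0,0,0],[45,0,0]]),416.3,-69.6,1.838,3)).round(1).tolist())
  print("mouth,post,knob",proj(n,world(np.array([[0,0,102.],[95,0,171],[0,0,213],[0,0,192]]),510.5,174,-.13)).round(1).tolist())
# knob centre from dark blob near knob in both
for n,c in(("top",(297,173)),("scene",(366,190))):
    m=I[n].max(2)<50;k,l,st,ce=cv2.connectedComponentsWithStats(m.astype(np.uint8));i=min(range(1,k),key=lambda i:np.hypot(*(ce[i]-c)));print(n,"dark",ce[i],st[i])
    k,l,st,ce=cv2.connectedComponentsWithStats(M[n]["yellow"].astype(np.uint8));i=max((i for i in range(1,k) if np.hypot(*(ce[i]-c))<40),key=lambda i:st[i,4]);print(" yellow",ce[i],st[i])
# balls
for n in I:
  for t in("ball1",):pass
im=I["top"];w=(im.min(2)>125);w[:140]=0;w[170:]=0;w[:,:352]=0;w[:,441:]=0
k,l,st,ce=cv2.connectedComponentsWithStats(w.astype(np.uint8))
T=world(np.zeros((1,3)),0,0,0)
for i in range(1,k):
    p=ray("top",ce[i],20.5)[:2]-[604.3,-111];c,s=np.cos(1.595),np.sin(1.595);print("ball area",st[i,4],"tray xy",np.round([c*p[0]+s*p[1],-s*p[0]+c*p[1]]))
# lid handle yaw (medium)
for n,cc in(("top",(473,203)),("scene",(171,231))):
    m=(I[n].max(2)<60).astype(np.uint8);k,l,st,ce=cv2.connectedComponentsWithStats(m);i=min(range(1,k),key=lambda i:np.hypot(*(ce[i]-cc)));print(n,ce[i],st[i])
    if n=="top":
        ys,xs=np.where(l==i);P=np.array([ray("top",u,50)[:2] for u in zip(xs,ys)]);q=P-P.mean(0);v=np.linalg.svd(q)[2][0];print("handle",P.mean(0),np.arctan2(v[1],v[0]))
hb=box(-32,32,-9,9,16,50)
mh={n:maskhull(I[n].max(2)<62,np.array(c)) for n,c in(("top",(473,203)),("scene",(171,231)))}
for y in(40,-40,120): print("lidhandle",fit(hb,mh,[446,-367,y]))
E
```

```text
top 311.125 (array([418.51, -68.91, 181.87]), np.float64(0.234))
scene 411.875 (array([418.05, -69.63, 183.45]), np.float64(0.051))
(array([418.97, -69.37, 182.64]), np.float64(0.147))
top grip [[411.3, 204.0], [381.1, 211.4], [367.8, 214.9]]
mouth,post,knob [[305.4, 178.8], [308.8, 143.5], [302.9, 174.6], [303.4, 175.5]]
scene grip [[242.3, 215.3], [272.9, 219.8], [286.6, 215.8]]
mouth,post,knob [[356.7, 213.2], [359.4, 221.8], [358.7, 184.7], [358.3, 190.3]]
top dark [295.7        173.38333333] [291 170  10   8  60]
 yellow [305.23529412 154.36631016] [296 137  20  44 374]
scene dark [365.30597015 191.57462687] [361 184  10  16 134]
 yellow [360.80628272 215.45026178] [352 196  18  37 382]
ball area 3 tray xy [138. -46.]
ball area 53 tray xy [-136.   24.]
ball area 35 tray xy [ 44. -26.]
ball area 37 tray xy [-20. -26.]
ball area 34 tray xy [ 76. -22.]
ball area 39 tray xy [110.  16.]
ball area 34 tray xy [77. 21.]
ball area 37 tray xy [45. 22.]
top [475.21014493 203.41304348] [468 195  15  18 138]
handle [ 444.63293946 -358.02480894] -2.635191286647465
scene [171.5       230.1953125] [165 220  14  21 128]
lidhandle (array([ 447.44, -366.49,   45.17]), np.float64(0.214))
lidhandle (array([ 447.28, -366.63,   45.05]), np.float64(0.213))
lidhandle (array([ 447.04, -366.9 ,   44.22]), np.float64(0.212))
```

```bash
cat >> h.py <<'E'
def delta(pos,yaw=None,R=None,tool=None):
    """rows entries (turn/45deg, shift/200mm) from the present measured TCP pose to a world target; yaw => tool down"""
    s=telemetry.sense();R0=Rot.from_euler("xyz",s["tcp_rot"]) if tool is None else tool[1];p0=s["eef_pos"] if tool is None else tool[0]
    Rt=Rot.from_euler("xyz",[np.pi,0,yaw]) if R is None else R
    sh=R0.inv().apply(np.array(pos)-p0)/200;tu=np.degrees((R0.inv()*Rt).as_rotvec())/45
    return np.round(tu,3).tolist(),np.round(sh,3).tolist()
E
python3 - <<'E'
import sys;sys.path.insert(0,'.')
from h import *
k=tri((365.3,191.6),(295.7,173.4));print("knob",k)
for z in(192,):print(ray("top",(295.7,173.4),205),ray("scene",(365.3,191.6),192))
P=np.array([510.4,174])+95*np.array([np.cos(-.13),np.sin(-.13)]);print("post",P,np.hypot(*(k[:2]-P)))
a=np.arctan2(*(k[:2]-P)[::-1]);print("theta",(np.pi-.13-a)%(2*np.pi))
for t in (0,.25,.6,.9,1.2,1.5,1.53):print(t,P+95*np.array([np.cos(np.pi-.13-t),np.sin(np.pi-.13-t)]))
print(delta([k[0],k[1],240],yaw=1.37+.0))
E
```

```text
knob [515.97372344 194.01762828 190.37101918]
[514.51948186 194.47626193 205.        ] [517.56732968 191.81208726 192.        ]
post [604.5983799  161.68475645] 94.33845628200218
theta 0.21982421944126296
0 [510.4 174. ]
0.25 [516.37523952 196.92220105]
0.6 [533.80681168 225.03737178]
0.9 [555.69058963 243.12816042]
1.2 [581.94315483 253.94385235]
1.5 [610.21944381 256.51831402]
1.53 [613.06149451 256.30703549]
([0.0, 0.0, 1.714], [-1.949, -1.176, -0.044])
```

Call:
step_arm(moves=[[[0,0,0],[-0.97,-0.585,0],1],[[0,0,0],[-0.97,-0.585,0],1],[[0,0,0],[-0.97,-0.585,0],1],[[0,0,0],[-0.97,-0.585,0],1],[[0,0,0],[-0.97,-0.585,0],1]])

```text
clock: 1.9
eef_pos: [387.9, 379.6, 231.4]
tcp_rot: [-3.141, 0.001, 2.714]
contact_force: [0.4, -0.0, -0.3]
opening: 0.998
grasp_force: 0.0
```

Call:
step_arm(moves=[[[0,0,0],[-0.97,-0.585,0],1],[[0,0,0],[-0.97,-0.585,0],1],[[0,0,0],[-0.97,-0.585,0],1],[[0,0,0],[-0.97,-0.585,0],1],[[0,0,0],[-0.97,-0.585,0],1],[[0,0,0],[-0.97,-0.585,0],1]])

```text
clock: 2.5
eef_pos: [516.6, 193.1, 231.4]
tcp_rot: [-3.141, 0.001, 2.712]
contact_force: [-0.0, 1.2, -0.3]
opening: 0.999
grasp_force: 0.0
```

```bash
python3 - <<'E'
import sys;sys.path.insert(0,'.')
from h import *
print(telemetry.sense()["eef_pos"],telemetry.sense()["tcp_rot"],telemetry.sense()["qpos"],delta([516,194,178],yaw=2.716))
E
```

```text
[516.64377928 193.06524893 231.39376364] [-3.14145506e+00  1.01156519e-03  2.71217161e+00] [ 3.55407776e-01  2.38824671e-01  1.79201778e+00 -9.06750944e-04
  1.11013191e+00 -7.85564598e-01] ([-0.0, 0.001, -0.005], [0.005, 0.003, 0.267])
```

Call:
step_arm(moves=[[[0,0,0],[0,0,0.25],1],[[0,0,0],[0,0,0.25],1],[[0,0,0],[0,0,0.25],-0.4],[[0,0,0],[0,0,0.25],-1],[[0,0,0],[0,0,0.25],-1],[[0,0,0],[0,0,0.25],-1],[[0,0,0],[0,0,0.25],-1],[[0,0,0],[0,0,0.25],-1]], squeeze=25)

```text
clock: 3.3
eef_pos: [515.2, 196.2, 182.7]
tcp_rot: [3.14, 0.001, 2.716]
contact_force: [-2.1, -0.6, 6.7]
opening: 0.318
grasp_force: 25.5
```

```bash
python3 - <<'E'
import sys;sys.path.insert(0,'.')
from h import *
s=telemetry.sense();print(s["opening"]*85,s["grasp_force"],s["eef_pos"])
P=np.array([604.6,161.7]);k=s["eef_pos"][:2];a0=np.arctan2(*(k-P)[::-1])
for t in(.55,.85,1.1,1.3,1.5):
    a=np.pi-.13-t;print(t,delta([*(P+95*np.array([np.cos(a),np.sin(a)])),s["eef_pos"][2]],yaw=s["tcp_rot"][2]))
E
```

```text
26.994795139368097 25.482175648212433 [515.2271937  196.22314767 182.65817451]
0.55 ([0.001, 0.001, 0.0], [-0.019, 0.147, 0.0])
0.85 ([0.001, 0.001, 0.0], [-0.074, 0.277, 0.0])
1.1 ([0.001, 0.001, 0.0], [-0.149, 0.369, 0.001])
1.3 ([0.001, 0.001, 0.0], [-0.223, 0.428, 0.001])
1.5 ([0.001, 0.001, 0.0], [-0.308, 0.471, 0.001])
```

Call:
step_arm(moves=[[[0,0,0],[-0.02,0.147,0],-1],[[0,0,0],[-0.074,0.277,0],-1],[[0,0,0],[-0.149,0.369,0],-1],[[0,0,0],[-0.223,0.428,0],-1],[[0,0,0],[-0.308,0.471,0],-1],[[0,0,0],[-0.308,0.471,0],-1],[[0,0,0],[-0.308,0.471,0],-1]])

```text
clock: 4.0
eef_pos: [610.6, 256.3, 181.6]
tcp_rot: [3.14, 0.002, 2.716]
contact_force: [5.3, 0.6, -3.1]
opening: 0.32
grasp_force: 26.0
```

Call:
step_arm(moves=[[[0,0,0],[0,0,0],1],[[0,0,0],[0,0,0],1],[[0,0,0],[0,0,0],1],[[0,0,0],[0,0,0],1],[[0,0,0],[0,0,-0.35],1],[[0,0,0],[0,0,-0.35],1]])

```text
clock: 4.6
eef_pos: [610.8, 256.7, 254.7]
tcp_rot: [3.139, 0.002, 2.716]
contact_force: [0.1, -0.2, 0.4]
opening: 0.999
grasp_force: 0.0
```

```bash
python3 - <<'E'
import sys;sys.path.insert(0,'.')
from h import *
s=telemetry.sense();print(s["eef_pos"])
for yaw in(1.83,):
  g=world(np.array([[-89,0,57.]]),418.5,-69.4,yaw,3)[0];print(g,delta([g[0],g[1],254],yaw=yaw))
E
```

```text
[610.82054947 256.69152593 254.71193758]
[ 441.31167083 -155.42690087   60.        ] ([0.004, 0.001, 1.128], [-0.079, -2.227, -0.002])
```

Call:
step_arm(moves=[[[0,0,0.19],[-0.035,-0.25,0],1],[[0,0,0.38],[-0.035,-0.5,0],1],[[0,0,0.56],[-0.035,-0.75,0],1],[[0,0,0.75],[-0.035,-1,0],1],[[0,0,0.94],[-0.035,-1,0],1],[[0,0,1],[-0.035,-1,0],1],[[0,0,1],[-0.035,-1,0],1]])

```text
clock: 5.3
eef_pos: [533.5, 70.7, 251.6]
tcp_rot: [3.141, 0.0, 1.929]
contact_force: [0.5, -0.3, -0.0]
opening: 0.998
grasp_force: 0.0
```

```bash
python3 - <<'E'
import sys;sys.path.insert(0,'.')
from h import *
n="top";im=imaging.grab_frame(n); cv2.imwrite("pics/top1.png",im[:,:,::-1])
a=im[130:230,260:500,::-1];cv2.imwrite("pics/top1c.png",cv2.resize(a,(780,325),interpolation=cv2.INTER_CUBIC))
s=telemetry.sense();print(s["eef_pos"],s["tcp_rot"])
print(delta([441.3,-155.4,200],yaw=1.83))
E
```

```text
[533.59664054  71.03928507 251.52798785] [3.14116983e+00 2.88959293e-05 1.93148420e+00]
([0.001, 0.0, 0.129], [-0.896, -0.831, 0.257])
```

View pics/top1c.png

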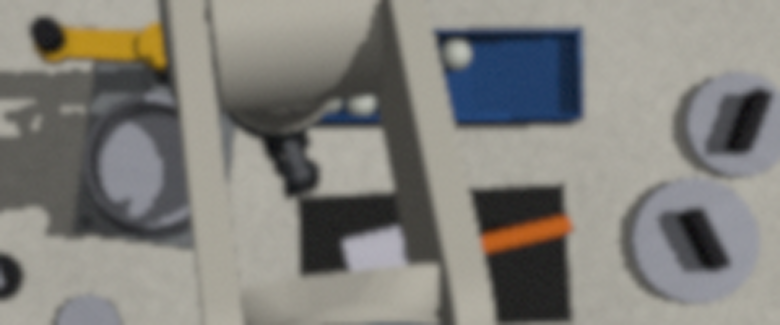

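Call:
step_arm(moves=[[[0,0,0.13],[-0.22,-0.21,0],1],[[0,0,0.13],[-0.45,-0.41,0.1],1],[[0,0,0.13],[-0.67,-0.62,0.257],1],[[0,0,0.13],[-0.896,-0.831,0.257],1],[[0,0,0.13],[-0.896,-0.831,0.257],1],[[0,0,0.13],[-0.896,-0.831,0.257],1],[[0,0,0.13],[-0.896,-0.831,0.257],1]])

```text
clock: 6.05
eef_pos: [440.8, -155.8, 199.7]
tcp_rot: [-3.141, -0.0, 1.827]
contact_force: [-0.1, 0.2, -0.7]
opening: 0.999
grasp_force: 0.0
```

```bash
python3 - <<'E'
import sys;sys.path.insert(0,'.')
from h import *
s=telemetry.sense();print(s["eef_pos"],s["tcp_rot"])
print(delta([441.3,-155.4,41],yaw=1.83))
E
```

```text
[ 440.83271527 -155.79531044  199.74578472] [-3.14142428e+00 -3.90699820e-04  1.82710677e+00]
([-0.0, -0.0, -0.004], [0.001, 0.003, 0.794])
```

Call:
step_arm(moves=[[[0,0,0],[0,0,0.25],1],[[0,0,0],[0,0,0.5],1],[[0,0,0],[0,0,0.7],1],[[0,0,0],[0,0,0.794],1],[[0,0,0],[0,0,0.794],0],[[0,0,0],[0,0,0.794],-1],[[0,0,0],[0,0,0.794],-1],[[0,0,0],[0,0,0.794],-1]], squeeze=80)

```text
clock: 6.85
eef_pos: [442.4, -155.2, 42.5]
tcp_rot: [3.139, 0.002, 1.829]
contact_force: [0.3, 0.5, 0.8]
opening: 0.333
grasp_force: 0.0
```

Call:
step_arm(moves=[[[0,0,0],[0,0,0],-1],[[0,0,0],[0,0,0],-1],[[0,0,0],[0,0,0],-1],[[0,0,0],[0,0,0],-1]])

```text
clock: 7.25
eef_pos: [442.0, -155.4, 42.2]
tcp_rot: [3.14, 0.001, 1.828]
contact_force: [-0.3, -0.2, 7.2]
opening: 0.199
grasp_force: 78.2
```

```bash
cat >> h.py <<'E'
TRAY=(604.3,-111.0,1.594); JAR=(510.4,174.0)
TS=np.array([-134,0,39.2])   # TCP seen from the scoop's lip, scoop axes
def scoop(lip,psi,pitch):
    """TCP pose for lip at world point, nose heading psi, nose-down pitch in deg"""
    R=Rot.from_euler("z",psi)*Rot.from_euler("y",pitch,degrees=True)
    return np.array(lip)+R.apply(TS), R*Rot.from_euler("x",np.pi)
def intray(x,y,z): return world(np.array([[x,y,z]],float),*TRAY)[0]
def go(*plan):   # plan: (x,y,z,pitch) in the tray
    for q in plan:
        p,R=scoop(intray(*q[:3]),TRAY[2],q[3]);print(q,p.round(0),*delta(p,R=R))
E
python3 - <<'E'
import sys;sys.path.insert(0,'.')
from h import *
go((-45,0,140,0),(-45,0,80,17),(-45,0,15,17))
E
```

```text
(-45, 0, 140, 0) [ 608. -290.  179.] [0.002, 0.001, 0.298] [-0.863, 0.635, -0.683]
(-45, 0, 80, 17) [ 608. -273.  157.] [0.047, -0.375, 0.295] [-0.779, 0.655, -0.57]
(-45, 0, 15, 17) [ 608. -273.   92.] [0.047, -0.375, 0.295] [-0.778, 0.655, -0.245]
```

Call:
step_arm(moves=[[[0,0,0],[0,0,-0.15],-1],[[0,0,0],[0,0,-0.4],-1],[[0,0,0],[0,0,-0.6],-1],[[0,0,0],[0,0,-0.6],-1],[[0,0,0],[0,0,-0.6],-1]], squeeze=110)

```text
clock: 7.75
eef_pos: [441.5, -155.3, 162.0]
tcp_rot: [3.139, 0.002, 1.828]
contact_force: [0.2, -0.4, -3.3]
opening: 0.192
grasp_force: 107.9
```

```bash
python3 - <<'E'
import sys;sys.path.insert(0,'.')
from h import *
go((-45,0,110,0),(-45,0,80,17))
s=telemetry.sense();print(s["eef_pos"],s["tcp_rot"],s["contact_force"])
E
```

```text
(-45, 0, 110, 0) [ 608. -290.  149.] [0.003, 0.002, 0.298] [-0.863, 0.636, 0.067]
(-45, 0, 80, 17) [ 608. -273.  157.] [0.047, -0.374, 0.295] [-0.779, 0.656, 0.029]
[ 441.51184683 -155.29621835  161.96621647] [3.13939225e+00 1.51749079e-03 1.82815107e+00] [ 0.18115856 -0.37241784 -3.34503879]
```

Call:
step_arm(moves=[[[0,0,0.08],[-0.2,0.16,0],-1],[[0,0,0.16],[-0.4,0.33,0],-1],[[0,0,0.24],[-0.6,0.5,0],-1],[[0.02,-0.18,0.295],[-0.779,0.656,0.03],-1],[[0.047,-0.374,0.295],[-0.779,0.656,0.03],-1],[[0.047,-0.374,0.295],[-0.779,0.656,0.03],-1],[[0.047,-0.374,0.295],[-0.779,0.656,0.03],-1]])

```text
clock: 8.45
eef_pos: [606.0, -270.4, 152.5]
tcp_rot: [-3.134, 0.291, 1.599]
contact_force: [-0.3, 0.0, -2.3]
opening: 0.192
grasp_force: 108.2
```

```bash
python3 - <<'E'
import sys;sys.path.insert(0,'.')
from h import *
go((-45,0,80,17),(-45,0,12,17))
s=telemetry.sense();print(s["eef_pos"],s["tcp_rot"],s["contact_force"],s["qpos"].round(2))
for n in("scene","top"):
    im=imaging.grab_frame(n)[:,:,::-1];cv2.imwrite(f"pics/{n}2.png",im)
a=cv2.imread("pics/scene2.png")[180:310,100:340];b=cv2.imread("pics/top2.png")[110:240,330:570]
cv2.imwrite("pics/s2.png",np.hstack([cv2.resize(x,(400,217),interpolation=cv2.INTER_CUBIC) for x in(a,b)]))
# lip corners expected pixels
L=np.array([intray(-45,-37,80),intray(-45,37,80)]);print(proj("scene",L),proj("top",L))
E
```

```text
(-45, 0, 80, 17) [ 608. -273.  157.] [-0.008, -0.008, 0.007] [-0.017, 0.01, -0.017]
(-45, 0, 12, 17) [ 608. -273.   89.] [-0.008, -0.008, 0.007] [0.08, 0.012, 0.309]
[ 606.02033676 -270.37653765  152.47496092] [-3.13384233  0.29066425  1.59932506] [-0.30416019  0.01301936 -2.2506631 ] [-0.28  0.46  1.7  -0.35  0.93 -0.1 ]
[[239.94263034 266.70760163]
 [239.92209498 244.70533891]] [[412.63677962 138.45607865]
 [413.20065491 162.17178351]]
```

View pics/s2.png

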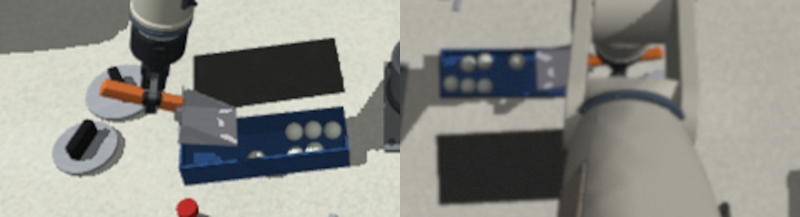

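Call:
step_arm(moves=[[[0,0,0],[0.04,0.01,0.15],-1],[[0,0,0],[0.075,0.012,0.28],-1],[[0,0,0],[0.075,0.012,0.28],-1],[[0,0,0],[0.075,0.012,0.28],-1]])

```text
clock: 8.95
eef_pos: [609.1, -274.8, 97.3]
tcp_rot: [-3.138, 0.294, 1.594]
contact_force: [0.0, 0.3, -1.0]
opening: 0.193
grasp_force: 110.2
```

```bash
cat >> h.py <<'E'
def where(pitch0=0):
    s=telemetry.sense();R=Rot.from_euler("xyz",s["tcp_rot"]);Rs=R*Rot.from_euler("x",np.pi)
    lip=s["eef_pos"]-Rs.apply(TS);c,d=np.cos(TRAY[2]),np.sin(TRAY[2]);q=lip[:2]-TRAY[:2];X=Rs.apply([1,0,0])
    print("t",s["clock"],"lip tray",np.round([c*q[0]+d*q[1],-d*q[0]+c*q[1],lip[2]],1),"world",lip.round(1),"pitch",round(-np.degrees(np.arcsin(X[2])),1),"yaw",round(np.arctan2(X[1],X[0]),3),"F",s["contact_force"].round(1),"T",s["wrist_torque"].round(2))
E
python3 - <<'E'
import sys;sys.path.insert(0,'.')
from h import *
where();go((-44,0,10,17),(-38,0,7,17),(-20,0,6.5,17),(10,0,5.5,14),(40,0,5.5,7),(65,0,5.5,0))
E
```

```text
t 8.95 lip tray [-47.   -0.9  20.9] world [ 606.3 -158.    20.9] pitch 16.8 yaw 1.594 F [ 0.   0.3 -1. ] T [ 0.12  0.01 -0.01]
(-44, 0, 10, 17) [ 608. -272.   87.] [-0.004, -0.004, 0.0] [0.031, -0.005, 0.046]
(-38, 0, 7, 17) [ 608. -266.   84.] [-0.004, -0.004, 0.0] [0.064, -0.005, 0.052]
(-20, 0, 6.5, 17) [ 607. -248.   83.] [-0.004, -0.004, 0.0] [0.151, -0.005, 0.028]
(10, 0, 5.5, 14) [ 607. -222.   76.] [-0.004, 0.063, -0.0] [0.286, -0.005, 0.025]
(40, 0, 5.5, 7) [ 606. -199.   61.] [-0.004, 0.219, -0.0] [0.415, -0.005, 0.065]
(65, 0, 5.5, 0) [ 606. -180.   45.] [-0.004, 0.374, -0.001] [0.53, -0.005, 0.114]
```

Call:
step_arm(moves=[[[0,0,0],[0.03,-0.005,0.045],-1],[[0,0,0],[0.06,-0.005,0.052],-1],[[0,0,0],[0.06,-0.005,0.052],-1]])

```text
clock: 9.25
eef_pos: [608.3, -265.0, 83.3]
tcp_rot: [-3.138, 0.295, 1.596]
contact_force: [-0.4, 0.5, -2.4]
opening: 0.192
grasp_force: 110.2
```

```bash
python3 - <<'E'
import sys;sys.path.insert(0,'.')
from h import *
where();go((-20,0,5.5,17),(0,0,5.,16),(15,0,5,13))
E
```

```text
t 9.25 lip tray [-37.2  -0.1   6.9] world [ 605.2 -148.2    6.9] pitch 16.9 yaw 1.596 F [-0.4  0.5 -2.4] T [ 0.13 -0.03  0.04]
(-20, 0, 5.5, 17) [ 607. -248.   82.] [-0.004, -0.003, 0.002] [0.085, -0.002, -0.02]
(0, 0, 5.0, 16) [ 607. -229.   80.] [-0.004, 0.02, 0.002] [0.178, -0.002, -0.035]
(15, 0, 5, 13) [ 607. -218.   73.] [-0.004, 0.086, 0.002] [0.241, -0.002, -0.021]
```

Call:
step_arm(moves=[[[0,0,0],[0.03,0,-0.004],-1],[[0,0,0],[0.06,0,-0.01],-1],[[0,0,0],[0.085,0,-0.018],-1],[[0,0.01,0],[0.13,0,-0.024],-1],[[0,0.02,0],[0.178,0,-0.033],-1],[[0,0.02,0],[0.178,0,-0.033],-1]])

```text
clock: 9.85
eef_pos: [607.8, -228.5, 79.5]
tcp_rot: [-3.139, 0.279, 1.596]
contact_force: [-0.3, -0.9, -2.0]
opening: 0.193
grasp_force: 110.3
```

```bash
python3 - <<'E'
import sys;sys.path.insert(0,'.')
from h import *
where();go((20,0,5,12),(35,0,5.,8),(50,0,5,4),(60,0,5,0))
E
```

```text
t 9.85 lip tray [ 0.4 -0.5  4.9] world [ 604.7 -110.6    4.9] pitch 16.0 yaw 1.596 F [-0.3 -0.9 -2. ] T [ 0.14  0.01 -0.01]
(20, 0, 5, 12) [ 607. -214.   71.] [-0.003, 0.088, 0.002] [0.082, -0.004, 0.02]
(35, 0, 5.0, 8) [ 606. -203.   62.] [-0.003, 0.177, 0.002] [0.145, -0.004, 0.047]
(50, 0, 5, 4) [ 606. -192.   53.] [-0.003, 0.266, 0.002] [0.212, -0.003, 0.075]
(60, 0, 5, 0) [ 606. -185.   44.] [-0.003, 0.355, 0.002] [0.258, -0.003, 0.11]
```

Call:
step_arm(moves=[[[0,0.04,0],[0.04,0,0.008],-1],[[0,0.088,0],[0.082,-0.002,0.018],-1],[[0,0.177,0],[0.145,-0.003,0.045],-1],[[0,0.266,0],[0.212,-0.003,0.073],-1],[[0,0.31,0],[0.235,-0.003,0.09],-1],[[0,0.355,0],[0.258,-0.003,0.107],-1],[[0,0.355,0],[0.258,-0.003,0.107],-1]])

```text
clock: 10.55
eef_pos: [605.7, -186.7, 44.2]
tcp_rot: [-3.138, 0.0, 1.594]
contact_force: [0.6, -0.1, -2.2]
opening: 0.191
grasp_force: 110.1
```

```bash
python3 - <<'E'
import sys;sys.path.insert(0,'.')
from h import *
where();go((60,0,4,0),(128,0,4,0))
for n in("scene","top"):
    im=imaging.grab_frame(n)[:,:,::-1];cv2.imwrite(f"pics/{n}3.png",im)
a=cv2.imread("pics/scene3.png")[230:310,190:340];b=cv2.imread("pics/top3.png")[130:180,340:440]
cv2.imwrite("pics/s3.png",np.hstack([cv2.resize(x,(400,213),interpolation=cv2.INTER_CUBIC) for x in(a,b)]))
E
```

```text
t 10.55 lip tray [58.3  0.5  4.9] world [602.5 -52.7   4.9] pitch 0.0 yaw 1.594 F [ 0.6 -0.1 -2.2] T [-0.3   0.01  0.01]
(60, 0, 4, 0) [ 606. -185.   43.] [-0.004, 0.0, -0.0] [0.008, 0.002, 0.005]
(128, 0, 4, 0) [ 604. -117.   43.] [-0.004, 0.0, -0.0] [0.348, 0.002, 0.005]
```

View pics/s3.png

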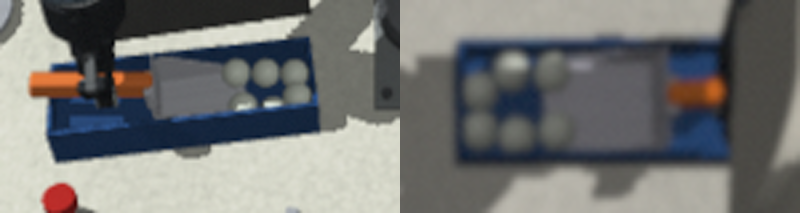

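Call:
step_arm(moves=[[[-0.002,0,0],[0.008,0.002,0.003],-1],[[-0.004,0,0],[0.008,0.002,0.006],-1],[[-0.004,0,0],[0.008,0.002,0.009],-1]])

```text
clock: 10.95
eef_pos: [606.6, -184.3, 43.2]
tcp_rot: [3.141, 0.001, 1.595]
contact_force: [0.4, -0.4, -3.6]
opening: 0.194
grasp_force: 110.2
```

```bash
python3 - <<'E'
import sys;sys.path.insert(0,'.')
from h import *
where()
E
```

```text
t 10.95 lip tray [60.6 -0.5  3.8] world [603.4 -50.4   3.8] pitch 0.1 yaw 1.595 F [ 0.4 -0.4 -3.6] T [-0.33  0.04  0.01]
```

Call:
step_arm(moves=[[[0,0,0],[0,0,0.004],-1],[[0,0,0],[0,0,0.008],-1],[[0,0,0],[0,0,0.008],-1]])

```text
clock: 11.25
eef_pos: [606.6, -184.6, 41.7]
tcp_rot: [3.141, 0.001, 1.595]
contact_force: [-1.9, 0.1, 0.9]
opening: 0.194
grasp_force: 111.1
```

```bash
python3 - <<'E'
import sys;sys.path.insert(0,'.')
from h import *
where()
E
```

```text
t 11.25 lip tray [60.3 -0.6  2.4] world [603.5 -50.7   2.4] pitch 0.1 yaw 1.595 F [-1.9  0.1  0.9] T [-0.12  0.13  0.07]
```

Call:
step_arm(moves=[[[0,0,0],[0.05,0,0],-1],[[0,0,0],[0.1,0,0],-1],[[0,0,0],[0.15,0,0],-1],[[0,0,0],[0.2,0,0],-1],[[0,0,0],[0.2,0,0],-1]])

```text
clock: 11.75
eef_pos: [606.3, -143.5, 41.9]
tcp_rot: [3.139, 0.002, 1.596]
contact_force: [1.1, -4.0, 0.6]
opening: 0.194
grasp_force: 110.7
```

```bash
sed -i 's/39.2\])/36.5])/' h.py; python3 - <<'E'
import sys;sys.path.insert(0,'.')
from h import *
where()
im=imaging.grab_frame("top")[:,:,::-1];cv2.imwrite("pics/top4.png",im)
E
```

```text
t 11.75 lip tray [101.4  -1.1   5.2] world [603.1  -9.6   5.2] pitch 0.1 yaw 1.596 F [ 1.1 -4.   0.6] T [-0.75 -0.6  -0.01]
```

Call:
step_arm(moves=[[[0,0,0],[0.03,0.003,0],-1],[[0,0,0],[0.06,0.005,0],-1],[[0,0,0],[0.09,0.005,0],-1],[[0,0,0],[0.12,0.005,0],-1],[[0,0,0],[0.12,0.005,0],-1]])

```text
clock: 12.3
eef_pos: [606.2, -119.5, 41.6]
tcp_rot: [3.14, 0.0, 1.595]
contact_force: [1.5, -0.6, 2.5]
opening: 0.192
grasp_force: 111.0
```

```bash
python3 - <<'E'
import sys;sys.path.insert(0,'.')
from h import *
where()
for n in("scene","top"):
    im=imaging.grab_frame(n)[:,:,::-1];cv2.imwrite(f"pics/{n}5.png",im)
a=cv2.imread("pics/scene5.png")[230:310,190:340];b=cv2.imread("pics/top5.png")[130:180,340:440]
cv2.imwrite("pics/s5.png",np.hstack([cv2.resize(x,(400,213),interpolation=cv2.INTER_CUBIC) for x in(a,b)]))
E
```

```text
t 12.3 lip tray [125.5  -1.7   5. ] world [603.1  14.5   5. ] pitch 0.0 yaw 1.595 F [ 1.5 -0.6  2.5] T [ 0.02 -0.49 -0.1 ]
```

View pics/s5.png

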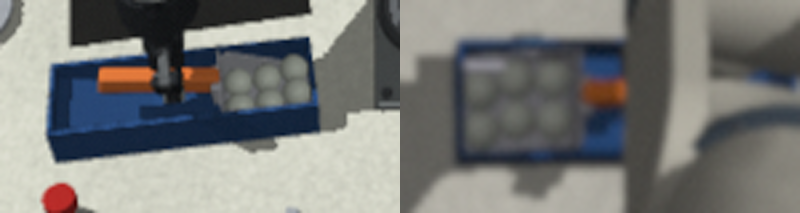

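```bash
python3 - <<'E'
import sys;sys.path.insert(0,'.')
from h import *
go((128.5,0,5,0),(128,0,14,-5),(126,0,25,-12),(125,0,55,-14),(122,0,85,-18))
E
```

```text
(128.5, 0, 5, 0) [ 604. -116.   42.] [0.001, -0.0, 0.001] [0.016, -0.009, -0.0]
(128, 0, 14, -5) [ 605. -120.   39.] [0.001, 0.111, 0.001] [0.0, -0.009, 0.014]
(126, 0, 25, -12) [ 605. -124.   33.] [0.001, 0.266, 0.001] [-0.02, -0.009, 0.043]
(125, 0, 55, -14) [ 605. -125.   58.] [0.001, 0.311, 0.001] [-0.026, -0.009, -0.083]
(122, 0, 85, -18) [ 605. -128.   78.] [0.001, 0.4, 0.001] [-0.04, -0.009, -0.184]
```

Call:
step_arm(moves=[[[0,0,0],[0.016,-0.004,0],-1],[[0,0,0],[0.016,-0.005,0],-1],[[0,0.111,0],[0.0,-0.006,0.013],-1],[[0,0.19,0],[-0.01,-0.006,0.025],-1],[[0,0.266,0],[-0.02,-0.006,0.038],-1],[[0,0.266,0],[-0.02,-0.006,0.038],-1]])

```text
clock: 13.0
eef_pos: [603.3, -125.6, 32.0]
tcp_rot: [-3.139, -0.21, 1.592]
contact_force: [0.0, -0.4, -5.6]
opening: 0.193
grasp_force: 109.9
```

```bash
python3 - <<'E'
import sys;sys.path.insert(0,'.')
from h import *
where();go((125,0,55,-14),(122,0,90,-18),(120,0,120,-18))
E
```

```text
t 13.0 lip tray [124.1   1.2  24.2] world [600.3  13.   24.2] pitch -12.0 yaw 1.592 F [ 0.  -0.4 -5.6] T [-0.75  0.03  0.02]
(125, 0, 55, -14) [ 605. -125.   58.] [-0.003, 0.044, -0.003] [0.031, 0.006, -0.126]
(122, 0, 90, -18) [ 605. -128.   83.] [-0.003, 0.133, -0.003] [0.043, 0.006, -0.253]
(120, 0, 120, -18) [ 605. -130.  113.] [-0.003, 0.133, -0.003] [0.064, 0.006, -0.402]
```

Call:
step_arm(moves=[[[0,0.02,0],[0.01,0.004,-0.05],-1],[[0,0.044,0],[0.025,0.006,-0.126],-1],[[0,0.09,0],[0.035,0.006,-0.2],-1],[[0,0.133,0],[0.043,0.006,-0.28],-1],[[0,0.133,0],[0.06,0.006,-0.402],-1],[[0,0.133,0],[0.06,0.006,-0.402],-1],[[0,0.133,0],[0.06,0.006,-0.402],-1]])

```text
clock: 13.7
eef_pos: [606.1, -128.9, 115.2]
tcp_rot: [3.14, -0.311, 1.596]
contact_force: [-1.1, 0.6, -5.2]
opening: 0.191
grasp_force: 109.9
```

```bash
python3 - <<'E'
import sys;sys.path.insert(0,'.')
from h import *
where()
im=imaging.grab_frame("scene")[:,:,::-1];cv2.imwrite("pics/scene6.png",im)
b=im[150:310,180:420];cv2.imwrite("pics/s6.png",cv2.resize(b,(600,400),interpolation=cv2.INTER_CUBIC))
psi=TRAY[2]
for lip,pt in(((510,125,190),-18),((510,140,160),0),((510,165,130),20),((510,172,118),30),((510,178,112),45)):
    p,R=scoop(lip,psi,pt);print(lip,pt,p.round(0),*delta(p,R=R))
E
```

```text
t 13.7 lip tray [120.8  -1.2 121.5] world [602.7   9.8 121.5] pitch -17.8 yaw 1.596 F [-1.1  0.6 -5.2] T [-0.84  0.01  0.05]
(510, 125, 190) -18 [513. -14. 183.] [-0.001, 0.003, 0.002] [0.664, -0.447, -0.148]
(510, 140, 160) 0 [513.   6. 196.] [-0.001, -0.397, 0.002] [0.778, -0.445, -0.18]
(510, 165, 130) 20 [513.  52. 210.] [-0.0, -0.842, 0.002] [1.016, -0.442, -0.175]
(510, 172, 118) 30 [512.  74. 217.] [-0.0, -1.064, 0.002] [1.133, -0.441, -0.171]
(510, 178, 112) 45 [512. 109. 233.] [0.0, -1.397, 0.002] [1.324, -0.44, -0.194]
```

View pics/s6.png

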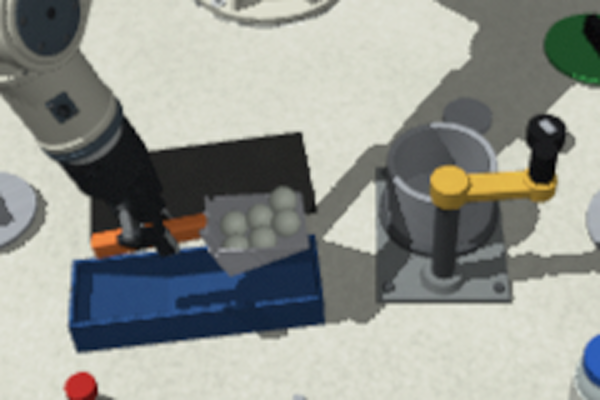

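Call:
step_arm(moves=[[[0,0,0],[0.03,-0.02,-0.03],-1],[[0,0,0],[0.1,-0.06,-0.09],-1],[[0,0,0],[0.2,-0.13,-0.148],-1],[[0,0,0],[0.32,-0.21,-0.148],-1],[[0,0,0],[0.44,-0.29,-0.148],-1],[[0,0,0],[0.54,-0.37,-0.148],-1],[[0,0,0],[0.62,-0.42,-0.148],-1],[[0,0,0],[0.65,-0.447,-0.148],-1]])

```text
clock: 14.55
eef_pos: [512.8, -15.5, 183.2]
tcp_rot: [3.142, -0.313, 1.596]
contact_force: [0.2, 0.5, -5.1]
opening: 0.191
grasp_force: 109.9
```

```bash
python3 - <<'E'
import sys;sys.path.insert(0,'.')
from h import *
where()
psi=TRAY[2]
for lip,pt in(((510,145,170),-18),((510,165,140),-12),((510,172,118),-5),((510,176,108),5),((510,178,104),15),((510,178,104),25),((510,178,106),35),((510,178,110),45)):
    p,R=scoop(lip,psi,pt);print(lip,pt,p.round(0),*delta(p,R=R))
E
```

```text
t 14.55 lip tray [236.3  89.5 189.7] world [509.3 123.2 189.7] pitch -17.9 yaw 1.596 F [ 0.2  0.5 -5.1] T [-0.78 -0.1  -0.05]
(510, 145, 170) -18 [513.   6. 163.] [-0.001, 0.002, 0.002] [0.073, 0.005, 0.128]
(510, 165, 140) -12 [513.  26. 148.] [-0.001, -0.132, 0.002] [0.145, 0.007, 0.233]
(510, 172, 118) -5 [513.  35. 143.] [-0.0, -0.287, 0.002] [0.18, 0.008, 0.271]
(510, 176, 108) 5 [513.  46. 156.] [-0.0, -0.509, 0.002] [0.249, 0.009, 0.224]
(510, 178, 104) 15 [513.  58. 174.] [-0.0, -0.732, 0.002] [0.336, 0.009, 0.157]
(510, 178, 104) 25 [512.  72. 194.] [0.0, -0.954, 0.002] [0.433, 0.009, 0.085]
(510, 178, 106) 35 [512.  89. 213.] [0.0, -1.176, 0.002] [0.544, 0.01, 0.021]
(510, 178, 110) 45 [512. 109. 231.] [0.001, -1.398, 0.002] [0.666, 0.01, -0.033]
```

Call:
step_arm(moves=[[[0,0,0],[0.03,0.002,0.05],-1],[[0,0,0],[0.073,0.005,0.128],-1],[[0,-0.07,0],[0.11,0.006,0.18],-1],[[0,-0.132,0],[0.145,0.007,0.23],-1],[[0,-0.2,0],[0.165,0.008,0.255],-1],[[0,-0.287,0],[0.18,0.008,0.268],-1],[[0,-0.287,0],[0.18,0.008,0.268],-1]])

```text
clock: 15.25
eef_pos: [514.6, 35.2, 142.1]
tcp_rot: [-3.142, -0.086, 1.597]
contact_force: [-0.5, 1.1, -5.2]
opening: 0.194
grasp_force: 109.9
```

```bash
python3 - <<'E'
import sys;sys.path.insert(0,'.')
from h import *
where()
psi=TRAY[2]
for lip,pt in(((510,176,108),5),((510,178,105),12),((510,178,104),20),((510,178,105),28),((510,178,108),36),((510,178,110),45)):
    p,R=scoop(lip,psi,pt);print(lip,pt,p.round(0),*delta(p,R=R))
E
```

```text
t 15.25 lip tray [284.9  86.6 117.3] world [511.1 171.8 117.3] pitch -4.9 yaw 1.597 F [-0.5  1.1 -5.2] T [-0.49 -0.05 -0.03]
(510, 176, 108) 5 [513.  46. 156.] [-0.0, -0.221, 0.003] [0.059, -0.007, -0.065]
(510, 178, 105) 12 [513.  55. 169.] [0.0, -0.376, 0.003] [0.108, -0.006, -0.123]
(510, 178, 104) 20 [513.  65. 184.] [0.0, -0.554, 0.003] [0.165, -0.006, -0.197]
(510, 178, 105) 28 [512.  77. 200.] [0.001, -0.732, 0.003] [0.233, -0.006, -0.271]
(510, 178, 108) 36 [512.  91. 216.] [0.001, -0.91, 0.003] [0.31, -0.006, -0.345]
(510, 178, 110) 45 [512. 109. 231.] [0.001, -1.11, 0.003] [0.406, -0.006, -0.409]
```

Call:
step_arm(moves=[[[0,-0.11,0],[0.03,-0.003,-0.033],-1],[[0,-0.221,0],[0.059,-0.006,-0.065],-1],[[0,-0.3,0],[0.083,-0.006,-0.094],-1],[[0,-0.376,0],[0.108,-0.006,-0.123],-1],[[0,-0.46,0],[0.136,-0.006,-0.16],-1],[[0,-0.554,0],[0.165,-0.006,-0.197],-1],[[0,-0.732,0],[0.233,-0.006,-0.271],-1],[[0,-0.732,0],[0.233,-0.006,-0.271],-1]])

```text
clock: 16.05
eef_pos: [513.1, 78.8, 201.0]
tcp_rot: [3.141, 0.488, 1.598]
contact_force: [0.6, 1.3, -3.0]
opening: 0.194
grasp_force: 110.3
```

Call:
step_arm(moves=[[[0,0,0],[0,0,0],-1],[[0,0,0],[0,0,0],-1],[[0,0,0],[0,0,0],-1],[[0,0,0],[0,0,0],-1]])

```text
clock: 16.45
eef_pos: [512.1, 74.4, 201.0]
tcp_rot: [3.141, 0.487, 1.593]
contact_force: [-0.2, -0.2, -2.5]
opening: 0.194
grasp_force: 110.3
```

```bash
python3 - <<'E'
import sys;sys.path.insert(0,'.')
from h import *
where()
im=imaging.grab_frame("scene")[:,:,::-1];cv2.imwrite("pics/scene7.png",im)
b=im[150:270,260:440];cv2.imwrite("pics/s7.png",cv2.resize(b,(600,400),interpolation=cv2.INTER_CUBIC))
psi=TRAY[2]
for lip,pt in(((510,178,109),40),((510,165,140),30),((510,125,180),10)):
    p,R=scoop(lip,psi,pt);print(lip,pt,p.round(0),*delta(p,R=R))
E
```

```text
t 16.45 lip tray [288.8  87.7 106.1] world [509.9 175.7 106.1] pitch 27.9 yaw 1.593 F [-0.2 -0.2 -2.5] T [0.26 0.01 0.01]
(510, 178, 109) 40 [512.  99. 223.] [-0.0, -0.269, -0.001] [0.056, 0.001, -0.154]
(510, 165, 140) 30 [512.  67. 239.] [-0.0, -0.046, -0.001] [-0.12, -0.0, -0.149]
(510, 125, 180) 10 [513.  -1. 239.] [0.0, 0.398, -0.001] [-0.421, -0.004, 0.008]
```

View pics/s7.png

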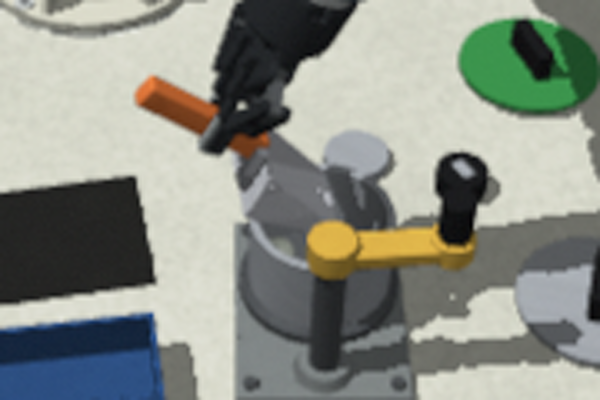

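Call:
step_arm(moves=[[[0,-0.02,0],[-0.06,0,-0.08],-1],[[0,-0.046,0],[-0.12,0,-0.149],-1],[[0,0.1,0],[-0.22,0,-0.1],-1],[[0,0.25,0],[-0.32,0,-0.05],-1],[[0,0.398,0],[-0.421,0,0.008],-1],[[0,0.398,0],[-0.5,0,0.06],-1]])

```text
clock: 17.1
eef_pos: [514.7, -21.6, 238.8]
tcp_rot: [3.137, 0.172, 1.591]
contact_force: [-0.5, 0.5, -2.1]
opening: 0.193
grasp_force: 110.3
```

```bash
python3 - <<'E'
import sys;sys.path.insert(0,'.')
from loc import *
im=cv2.imread("pics/scene2.png")[:,:,::-1];m=masks(im)
mh={"scene":maskhull(m["dark"],np.array([260,224]))}
print("mat",fit(box(-135,135,-70,70,0,3),mh,[425,-107,160]))
where()
c=np.array([425,-107.]);u=np.array([np.cos(1.63),np.sin(1.63)])
l=c+95*u
for z,pt in((100,0),(20,0),(3,0)):
    p,R=scoop((*l,z),1.63,pt);print(z,p.round(0),*delta(p,R=R))
E
```

```text
mat (array([ 425.21, -108.11,  163.2 ]), np.float64(0.093))
t 17.1 lip tray [217.3  86.9 180. ] world [512.4 104.2 180. ] pitch 9.8 yaw 1.591 F [-0.5  0.5 -2.1] T [ 0.04  0.02 -0.05]
100 [ 427. -146.  136.] [0.001, 0.219, -0.05] [-0.517, -0.452, 0.607]
20 [ 427. -146.   56.] [0.001, 0.219, -0.05] [-0.448, -0.453, 1.001]
3 [ 427. -146.   40.] [0.001, 0.219, -0.05] [-0.434, -0.454, 1.085]
```

Call:
step_arm(moves=[[[0,0.05,0],[-0.13,-0.11,0.1],-1],[[0,0.11,-0.02],[-0.26,-0.22,0.25],-1],[[0,0.16,-0.03],[-0.39,-0.34,0.4],-1],[[0,0.219,-0.05],[-0.517,-0.452,0.607],-1],[[0,0.219,-0.05],[-0.517,-0.452,0.607],-1],[[0,0.219,-0.05],[-0.517,-0.452,0.607],-1]])

```text
clock: 17.7
eef_pos: [425.9, -144.8, 135.3]
tcp_rot: [-3.137, 0.003, 1.63]
contact_force: [0.6, -0.5, -1.7]
opening: 0.192
grasp_force: 110.3
```

```bash
python3 - <<'E'
import sys;sys.path.insert(0,'.')
from h import *
where()
l=np.array([425,-107.])+95*np.array([np.cos(1.63),np.sin(1.63)])
for z in(100,20,4):
    p,R=scoop((*l,z),1.63,0);print(z,p.round(0),*delta(p,R=R))
E
```

```text
t 17.7 lip tray [104.1 184.1  98.4] world [417.9 -11.2  98.4] pitch 0.2 yaw 1.63 F [ 0.6 -0.5 -1.7] T [-0.15 -0.08 -0.01]
100 [ 427. -146.  136.] [-0.005, 0.004, -0.001] [-0.006, 0.007, -0.006]
20 [ 427. -146.   56.] [-0.005, 0.004, -0.001] [-0.005, 0.009, 0.394]
4 [ 427. -146.   40.] [-0.005, 0.004, -0.001] [-0.005, 0.009, 0.474]
```

Call:
step_arm(moves=[[[-0.005,0,0],[0,0.005,0.2],-1],[[-0.005,0,0],[0,0.005,0.4],-1],[[-0.005,0,0],[0,0.005,0.45],-1],[[-0.005,0,0],[0,0.005,0.465],-1],[[-0.005,0,0],[0,0.005,0.475],-1],[[-0.005,0,0],[0,0.005,0.475],-1]])

```text
clock: 18.3
eef_pos: [429.1, -143.9, 42.1]
tcp_rot: [3.138, 0.004, 1.634]
contact_force: [-0.4, 0.6, -2.0]
opening: 0.192
grasp_force: 110.2
```

```bash
python3 - <<'E'
import sys;sys.path.insert(0,'.')
from h import *
where()
E
```

```text
t 18.3 lip tray [104.9 181.1   5.1] world [420.8 -10.3   5.1] pitch 0.2 yaw 1.634 F [-0.4  0.6 -2. ] T [-0.08  0.04 -0.01]
```

Call:
step_arm(moves=[[[0,0,0],[0,0,0.006],-1],[[0,0,0],[0,0,0.012],-1],[[0,0,0],[0,0,0.014],-1],[[0,0,0],[0,0,0.014],-1]])

```text
clock: 18.7
eef_pos: [428.6, -144.3, 38.9]
tcp_rot: [3.139, 0.004, 1.633]
contact_force: [-1.8, -0.9, 8.6]
opening: 0.191
grasp_force: 111.9
```

```bash
python3 - <<'E'
import sys;sys.path.insert(0,'.')
from h import *
where()
E
```

```text
t 18.7 lip tray [104.5 181.6   1.9] world [420.3 -10.7   1.9] pitch 0.2 yaw 1.633 F [-1.8 -0.9  8.6] T [0.02 0.15 0.04]
```

Call:
step_arm(moves=[[[0,0,0],[0,0,0],-0.4],[[0,0,0],[0,0,0],0.2],[[0,0,0],[0,0,0],1],[[0,0,0],[0,0,0],1],[[0,0,0],[0,0,-0.2],1],[[0,0,0],[0,0,-0.5],1],[[0,0,0],[0,0,-0.75],1],[[0,0,0],[0,0,-0.75],1]])

```text
clock: 19.5
eef_pos: [430.3, -144.3, 193.1]
tcp_rot: [3.133, 0.006, 1.634]
contact_force: [0.1, 0.4, 0.4]
opening: 0.999
grasp_force: 0.0
```

```bash
python3 - <<'E'
import sys;sys.path.insert(0,'.')
from loc import *
print(telemetry.sense()["eef_pos"],telemetry.sense()["contact_force"])
I={n:imaging.grab_frame(n) for n in("scene","top")}
for n in I:cv2.imwrite(f"pics/{n}8.png",I[n][:,:,::-1])
M={n:masks(I[n]) for n in I}
for n in I:
    c=proj(n,[447,-367,16])[0];print(n,c,[ (round(d['conf'],2),np.round(d['xy'])) for d in imaging.mark_of(n,"lid_medium")[:3]])
    try:print(fit(cyl(63,8,16),{n:maskhull(M[n]["metal"],c)},[447,-367],yaw=False))
    except Exception as e:print(e)
a=I["scene"][170:310,130:410,::-1];b=I["top"][120:260,270:550,::-1]
cv2.imwrite("pics/s8.png",np.hstack([cv2.resize(x,(400,200),interpolation=cv2.INTER_CUBIC) for x in(a,b)]))
print(delta([447,-367,185],yaw=.45))
E
```

```text
[ 430.26591443 -144.27960273  193.10289125] [0.08754761 0.43345331 0.37315171]
scene [172.72232479 233.29358445] [(0.73, array([172., 237.]))]
(array([ 447.01, -367.16]), np.float64(0.035))
top [473.78791477 203.09866263] []
(array([ 570.07, -406.48]), np.float64(0.316))
([0.002, 0.003, 1.507], [-1.123, 0.03, 0.013])
```

View pics/s8.png

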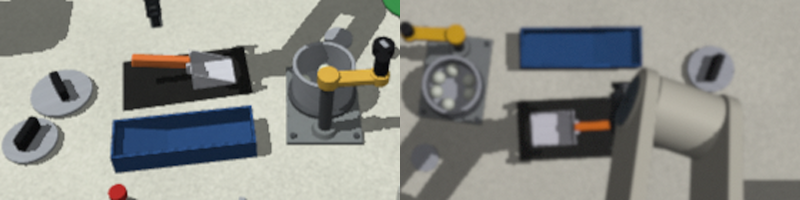

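Call:
step_arm(moves=[[[0,0,0.19],[-0.16,0,0],1],[[0,0,0.38],[-0.32,0,0],1],[[0,0,0.57],[-0.48,0,0],1],[[0,0,0.76],[-0.64,0,0],1],[[0,0,0.95],[-0.8,0.015,0],1],[[0,0,1],[-0.95,0.03,0],1],[[0,0,1],[-0.95,0.03,0],1]])

```text
clock: 20.4
eef_pos: [445.1, -335.1, 186.0]
tcp_rot: [3.141, 0.002, 0.845]
contact_force: [-0.5, 0.7, 0.0]
opening: 1.002
grasp_force: 0.0
```

```bash
python3 - <<'E'
import sys;sys.path.insert(0,'.')
from loc import *
print(delta([447,-367,160],yaw=.45))
I={n:imaging.grab_frame(n) for n in("scene","top")}
M={n:masks(I[n]) for n in I}
for n in I:
    cv2.imwrite(f"pics/{n}9.png",I[n][:,:,::-1])
T=cv2.imread("pics/top8.png")[:,:,::-1];Sc=cv2.imread("pics/scene8.png")[:,:,::-1]
pts=np.vstack([box(-75,125,-75,75,0,12),cyl(63,12,102)])
m={"top":maskhull(masks(T)["metal"],np.array((310,178))),"scene":maskhull(masks(Sc)["metal"],np.array((357,225)))}
print("station",fit(pts,m,[510,174,-13]),[fit(pts,{n:m[n]},[510,174,-13]) for n in m])
# rim ellipse in the top view
u=proj("top",[510,174,102])[0];g=cv2.resize(cv2.cvtColor(T,cv2.COLOR_RGB2GRAY),None,fx=4,fy=4,interpolation=cv2.INTER_CUBIC)
for n in("scene","top"):print(n,"jar_mouth",[(round(d['conf'],2),ray(n,d['xy'],102).round(1)) for d in imaging.mark_of(n,"jar_mouth")[:2]])
E
```

```text
([0.001, 0.003, 0.503], [-0.113, 0.113, 0.13])
station (array([508.77, 174.47, -13.54]), np.float64(0.089)) [(array([509.81, 174.59, -11.69]), np.float64(0.101)), (array([508.66, 173.53, -12.2 ]), np.float64(0.075))]
scene jar_mouth [(0.64, array([515.1, 165.9, 102. ])), (0.57, array([679.9, -96.2, 102. ]))]
top jar_mouth [(0.54, array([469.3, 170. , 102. ]))]
```

Call:
step_arm(moves=[[[0,0,0.19],[-0.113,0.113,0.13],1],[[0,0,0.38],[-0.113,0.113,0.13],1],[[0,0,0.503],[-0.113,0.113,0.13],1],[[0,0,0.503],[-0.113,0.113,0.13],1],[[0,0,0.503],[-0.113,0.113,0.13],1]])

```text
clock: 21.1
eef_pos: [447.5, -363.7, 162.6]
tcp_rot: [3.139, 0.0, 0.457]
contact_force: [0.0, 0.0, 1.0]
opening: 0.999
grasp_force: 0.0
```

```bash
python3 - <<'E'
import sys;sys.path.insert(0,'.')
from h import *
s=telemetry.sense();print(s["eef_pos"],s["tcp_rot"])
print(delta([447,-367,22],yaw=.45))
im=imaging.grab_frame("scene")[:,:,::-1];cv2.imwrite("pics/scene10.png",im)
cv2.imwrite("pics/s10.png",cv2.resize(im[170:290,120:260],(560,480),interpolation=cv2.INTER_CUBIC))
E
```

```text
[ 447.47952272 -363.66800196  162.55860909] [3.13877894e+00 2.83404673e-04 4.57283023e-01]
([0.004, 0.0, 0.009], [-0.009, 0.012, 0.703])
```

View pics/s10.png

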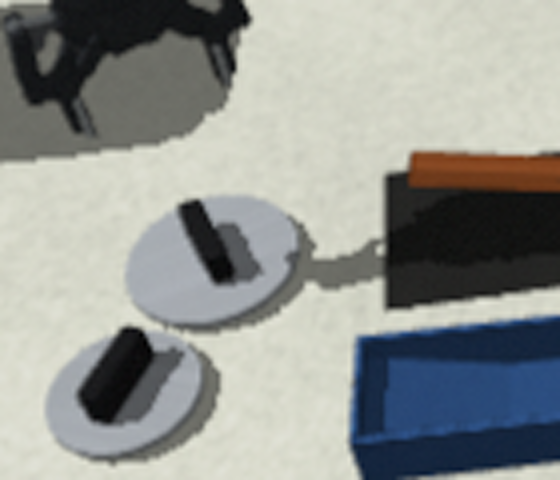

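```bash
python3 - <<'E'
import sys;sys.path.insert(0,'.')
from loc import *
hb=box(-32,32,-9,9,16,50)
for n,f,c in(("scene","scene10",(171,231)),("top","top0",(475,203))):
    I=cv2.imread(f"pics/{f}.png")
    for t in(50,70,90):
        print(n,t,[fit(hb,{n:maskhull(I.max(2)<t,np.array(c))},[447,-367,y]) for y in(20,45)])
E
```

```text
scene 50 [(array([ 445.32, -367.61,   43.36]), np.float64(0.181)), (array([ 446.39, -367.13,   43.45]), np.float64(0.181))]
scene 70 [(array([ 449.56, -365.73,   46.1 ]), np.float64(0.111)), (array([ 448.55, -366.11,   45.9 ]), np.float64(0.11))]
scene 90 [(array([ 450.41, -363.55,   54.13]), np.float64(0.115)), (array([ 449.4 , -364.23,   53.65]), np.float64(0.115))]
top 50 [(array([ 446.1 , -365.28,   30.59]), np.float64(0.372)), (array([ 445.43, -362.54,   47.6 ]), np.float64(0.366))]
top 70 [(array([ 445.78, -364.07,   41.14]), np.float64(0.189)), (array([ 445.43, -364.26,   47.4 ]), np.float64(0.186))]
top 90 [(array([ 445.34, -362.32,   48.61]), np.float64(0.276)), (array([ 445.66, -361.  ,   45.85]), np.float64(0.276))]
```

Call:
step_arm(moves=[[[0,0,0],[-0.005,0.01,0.25],1],[[0,0,0],[-0.007,0.01,0.5],1],[[0,0,0],[-0.007,0.01,0.65],1],[[0,0,0],[-0.007,0.01,0.695],1],[[0,0,0],[-0.007,0.01,0.695],0],[[0,0,0],[-0.007,0.01,0.695],-1],[[0,0,0],[-0.007,0.01,0.695],-1],[[0,0,0],[-0.007,0.01,0.695],-1]], squeeze=60)

```text
clock: 21.95
eef_pos: [448.3, -368.2, 25.4]
tcp_rot: [3.136, -0.001, 0.453]
contact_force: [-0.8, 0.3, 0.7]
opening: 0.329
grasp_force: 0.0
```

Call:
step_arm(moves=[[[0,0,0],[0,0,0],-1],[[0,0,0],[0,0,0],-1],[[0,0,0],[0,0,0],-1]])

```text
clock: 22.25
eef_pos: [448.1, -368.0, 25.1]
tcp_rot: [3.136, -0.001, 0.453]
contact_force: [-0.1, 1.4, 8.2]
opening: 0.199
grasp_force: 60.7
```

Call:
step_arm(moves=[[[0,0,0],[0,0,-0.1],-1],[[0,0,0],[0,0,-0.35],-1],[[0,0,0],[0,0,-0.6],-1],[[0,0,0],[0,0,-0.8],-1],[[0,0,0],[0,0,-0.8],-1],[[0,0,0],[0,0,-0.8],-1]])

```text
clock: 22.85
eef_pos: [447.2, -367.1, 184.5]
tcp_rot: [3.137, -0.001, 0.453]
contact_force: [-1.0, -0.3, -4.4]
opening: 0.194
grasp_force: 59.8
```

```bash
python3 - <<'E'
import sys;sys.path.insert(0,'.')
from loc import *
s=telemetry.sense();print(s)
I={n:imaging.grab_frame(n) for n in("scene","top")}
for n in I:cv2.imwrite(f"pics/{n}11.png",I[n][:,:,::-1])
im=I["scene"][:,:,::-1];cv2.imwrite("pics/s11.png",cv2.resize(im[130:290,100:260],(500,500),interpolation=cv2.INTER_CUBIC))
print(proj("scene",[s["eef_pos"]-[0,0,6]]))
print(delta([510,174,240],yaw=1.5))
E
```

```text
{'clock': 22.85, 'qpos': array([-0.6889839 ,  0.32835008,  1.78308566, -0.00179393,  1.02535415,
        0.42952071]), 'qvel': array([ 0.00149233,  0.04048927,  0.03521408,  0.0011156 , -0.00537637,
        0.0006683 ]), 'joint_efforts': array([ 5.03402873e-03, -6.12916803e+01, -3.52068686e+01, -1.43583311e-02,
       -4.99696098e-02, -1.24601651e-03]), 'eef_pos': array([ 447.1914973 , -367.05762852,  184.48883777]), 'tcp_rot': array([ 3.13658628e+00, -6.01361921e-04,  4.53220225e-01]), 'contact_force': array([-1.01519494, -0.28245556, -4.40832407]), 'wrist_torque': array([-0.01233293, -0.00890857,  0.06306113]), 'grasp_force': 59.82642710208893, 'opening': 0.19409093716125211}
[[157.77955767 194.38990904]]
([0.0, 0.002, -1.333], [1.469, -2.288, -0.293])
```

View pics/s11.png

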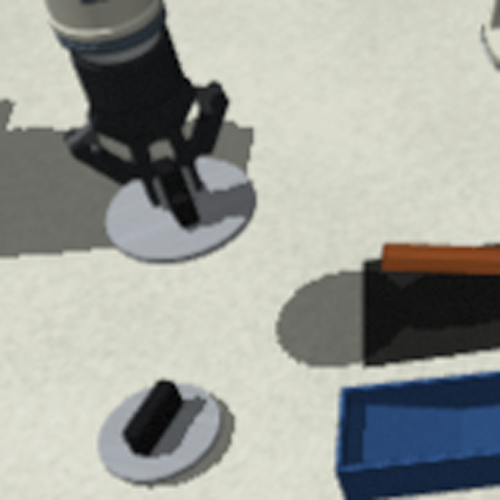

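```bash
python3 - <<'E'
import sys;sys.path.insert(0,'.')
from loc import *
tcp=np.array([447.2,-367.1,184.5])
for n in("scene","top"):
    I=cv2.imread(f"pics/{n}11.png")[:,:,::-1];c=proj(n,[447,-367,170])[0]
    for dz in(25,22,28):
        m=maskhull(masks(I)["metal"],c);print(n,dz,m.sum()/16,fit(cyl(63,8,16),{n:m},[447,-367],z=184.5-dz,yaw=False))
E
```

```text
scene 25 3699.375 (array([ 442.52, -372.37]), np.float64(0.652))
scene 22 3699.375 (array([ 445.06, -371.22]), np.float64(0.65))
scene 28 3699.375 (array([ 440.26, -372.98]), np.float64(0.654))
top 25 2940.125 (array([ 454.54, -377.3 ]), np.float64(0.437))
top 22 2940.125 (array([ 453., -371.]), np.float64(0.434))
top 28 2940.125 (array([ 451.63, -376.  ]), np.float64(0.44))
```

Call:
step_arm(moves=[[[0,0,-0.1],[0,-0.12,-0.1],-1],[[0,0,-0.25],[0,-0.3,-0.29],-1],[[0,0,-0.4],[0.1,-0.5,-0.29],-1],[[0,0,-0.55],[0.2,-0.65,-0.29],-1],[[0,0,-0.7],[0.3,-0.8,-0.29],-1],[[0,0,-0.85],[0.4,-0.9,-0.29],-1],[[0,0,-0.95],[0.55,-1,-0.29],-1],[[0,0,-1],[0.65,-1,-0.29],-1]])

```text
clock: 23.75
eef_pos: [475.5, -127.3, 239.1]
tcp_rot: [-3.14, 0.002, 1.243]
contact_force: [-0.2, -0.4, -2.8]
opening: 0.193
grasp_force: 60.0
```

```bash
python3 - <<'E'
import sys;sys.path.insert(0,'.')
from h import *
s=telemetry.sense();print(s["eef_pos"],s["tcp_rot"],s["contact_force"])
print(delta([510,174,240],yaw=1.5))
E
```

```text
[ 475.50414122 -127.33158059  239.13273805] [-3.13975707e+00  1.93982463e-03  1.24287084e+00] [-0.20510857 -0.42178552 -2.83723225]
([-0.003, 0.002, -0.327], [1.482, -0.322, -0.007])
```

Call:
step_arm(moves=[[[0,0,-0.1],[0.22,-0.05,0],-1],[[0,0,-0.2],[0.44,-0.1,0],-1],[[0,0,-0.327],[0.66,-0.16,0],-1],[[0,0,-0.327],[0.85,-0.21,0],-1],[[0,0,-0.327],[1,-0.24,0],-1]])

```text
clock: 24.25
eef_pos: [495.6, 76.5, 238.8]
tcp_rot: [-3.14, 0.004, 1.496]
contact_force: [1.0, -0.8, -3.4]
opening: 0.204
grasp_force: 59.9
```

```bash
python3 - <<'E'
import sys;sys.path.insert(0,'.')
from h import *
s=telemetry.sense();print(s["eef_pos"],s["tcp_rot"],s["contact_force"])
print(delta([510,174,200],yaw=1.5))
E
```

```text
[495.63382232  76.52076412 238.76185117] [-3.1403474   0.00350412  1.49623213] [ 1.04532595 -0.80518889 -3.40257861]
([-0.002, 0.004, -0.005], [0.492, 0.036, 0.192])
```

Call:
step_arm(moves=[[[0,0,0],[0.15,0.01,0],-1],[[0,0,0],[0.3,0.02,0.05],-1],[[0,0,0],[0.42,0.03,0.15],-1],[[0,0,0],[0.485,0.034,0.3],-1],[[0,0,0],[0.485,0.034,0.3],-1],[[0,0,0],[0.485,0.034,0.3],-1]])

```text
clock: 24.85
eef_pos: [509.6, 170.1, 178.7]
tcp_rot: [-3.14, 0.005, 1.496]
contact_force: [-0.0, -0.1, -3.0]
opening: 0.195
grasp_force: 59.9
```

```bash
python3 - <<'E'
import sys;sys.path.insert(0,'.')
from loc import *
s=telemetry.sense();print(s["eef_pos"],s["tcp_rot"],s["contact_force"])
print(delta([510,174,140],yaw=1.5))
I={n:imaging.grab_frame(n) for n in("scene","top")}
for n in I:cv2.imwrite(f"pics/{n}12.png",I[n][:,:,::-1])
a=I["scene"][150:270,280:440,::-1];b=I["top"][115:235,230:390,::-1]
cv2.imwrite("pics/s12.png",np.hstack([cv2.resize(x,(400,300),interpolation=cv2.INTER_CUBIC) for x in(a,b)]))
for n in I:
  print(n,proj(n,np.array([[*s["eef_pos"][:2]+[dx,dy],s["eef_pos"][2]-9] for dx,dy in((63,0),(-63,0),(0,63),(0,-63))])).round(1).tolist())
E
```

```text
[509.59720084 170.09298819 178.65425255] [-3.1396412   0.00483075  1.49589353] [-0.03819259 -0.10362664 -2.97694374]
([-0.002, 0.006, -0.005], [0.021, 0.001, 0.193])
scene [[360.4, 212.8], [352.8, 180.6], [379.1, 194.2], [333.6, 198.1]]
top [[305.7, 154.7], [305.0, 198.8], [283.2, 176.4], [327.4, 176.9]]
```

View pics/s12.png

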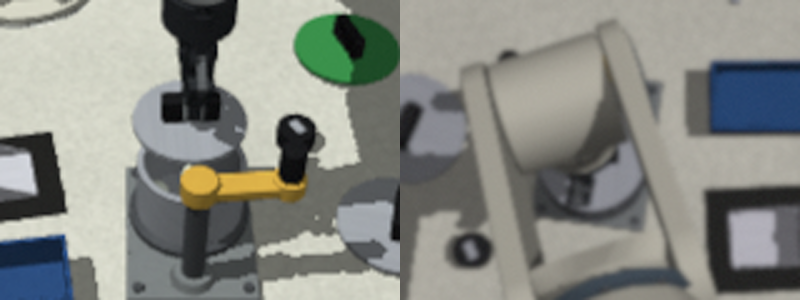

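Call:
step_arm(moves=[[[-0.002,0.005,0],[0.02,0.001,0.08],-1],[[-0.002,0.005,0],[0.02,0.001,0.18],-1],[[-0.002,0.005,0],[0.02,0.001,0.21],-1],[[-0.002,0.005,0],[0.02,0.001,0.21],-1],[[-0.002,0.005,0],[0.02,0.001,0.21],-1]])

```text
clock: 25.45
eef_pos: [511.7, 174.4, 139.2]
tcp_rot: [3.137, -0.001, 1.495]
contact_force: [-0.6, -0.5, -3.0]
opening: 0.202
grasp_force: 59.9
```

```bash
python3 - <<'E'
import sys;sys.path.insert(0,'.')
from loc import *
s=telemetry.sense();print(s["eef_pos"],s["tcp_rot"],s["contact_force"],s["wrist_torque"])
print(delta([510,174,125],yaw=1.5))
E
```

```text
[511.67058003 174.35537957 139.21246125] [ 3.13719406e+00 -1.44796375e-03  1.49483320e+00] [-0.57411014 -0.50469378 -2.95954217] [-0.01122776  0.01247564  0.01246247]
([0.006, -0.002, -0.007], [-0.003, -0.009, 0.071])
```

Call:
step_arm(moves=[[[0.004,0,0],[-0.002,-0.007,0.02],-1],[[0.004,0,0],[-0.002,-0.007,0.04],-1],[[0.004,0,0],[-0.002,-0.007,0.055],-1],[[0.004,0,0],[-0.002,-0.007,0.065],-1],[[0.004,0,0],[-0.002,-0.007,0.065],-1]])

```text
clock: 25.95
eef_pos: [509.4, 174.2, 124.8]
tcp_rot: [-3.141, -0.001, 1.496]
contact_force: [0.3, -0.2, -4.1]
opening: 0.196
grasp_force: 60.0
```

Call:
step_arm(moves=[[[0,0,0],[0,0,0.012],-1],[[0,0,0],[0,0,0.02],-1],[[0,0,0],[0,0,0.02],-1]])

```text
clock: 26.25
eef_pos: [509.5, 174.2, 120.9]
tcp_rot: [-3.141, -0.001, 1.495]
contact_force: [-0.5, 0.1, -3.3]
opening: 0.201
grasp_force: 60.0
```

Call:
step_arm(moves=[[[0,0,0],[0,0,0.008],-1],[[0,0,0],[0,0,0.015],-1],[[0,0,0],[0,0,0.015],-1]])

```text
clock: 26.55
eef_pos: [509.6, 174.3, 119.1]
tcp_rot: [3.141, -0.001, 1.495]
contact_force: [-4.5, -1.2, 8.2]
opening: 0.198
grasp_force: 61.8
```

Call:
step_arm(moves=[[[0,0,0],[0,0,0],-0.5],[[0,0,0],[0,0,0],-0.1],[[0,0,0],[0,0,0],0.4],[[0,0,0],[0,0,0],0.4],[[0,0,0],[0,0,-0.15],0.4],[[0,0,0],[0,0,-0.35],0.6],[[0,0,0],[0,0,-0.6],1],[[0,0,0],[0,0,-0.6],1]])

```text
clock: 27.35
eef_pos: [513.1, 175.3, 244.6]
tcp_rot: [3.132, -0.005, 1.495]
contact_force: [0.7, 0.2, -0.4]
opening: 0.999
grasp_force: 0.0
```

```bash
python3 - <<'E'
import sys;sys.path.insert(0,'.')
from loc import *
s=telemetry.sense();print(s["eef_pos"],s["tcp_rot"],s["contact_force"])
print(delta([610.5,256.5,240],yaw=2.716),delta([610.5,256.5,240],yaw=1.9))
E
```

```text
[513.08488267 175.32143179 244.56309688] [ 3.13194281 -0.00508672  1.49539919] [ 0.67909081  0.19306686 -0.39712785]
([0.015, 0.002, -1.554], [0.441, 0.455, 0.029]) ([0.013, -0.004, -0.515], [0.441, 0.455, 0.029])
```

Call:
step_arm(moves=[[[0,0,-0.15],[0.12,0.12,0],1],[[0,0,-0.3],[0.25,0.25,0],1],[[0,0,-0.45],[0.38,0.38,0.02],1],[[0,0,-0.515],[0.441,0.455,0.03],1],[[0,0,-0.515],[0.441,0.455,0.03],1],[[0,0,-0.515],[0.441,0.455,0.03],1]])

```text
clock: 27.95
eef_pos: [606.3, 255.0, 231.3]
tcp_rot: [-3.14, -0.001, 1.899]
contact_force: [-0.6, 0.3, 0.6]
opening: 0.996
grasp_force: 0.0
```

```bash
python3 - <<'E'
import sys;sys.path.insert(0,'.')
from loc import *
s=telemetry.sense();print(s["eef_pos"],s["tcp_rot"],s["contact_force"])
print(delta([610.5,256.5,181],yaw=1.9))
I={n:imaging.grab_frame(n) for n in("scene","top")}
for n in I:cv2.imwrite(f"pics/{n}13.png",I[n][:,:,::-1])
a=I["scene"][150:270,280:440,::-1]
cv2.imwrite("pics/s13.png",cv2.resize(a,(640,480),interpolation=cv2.INTER_CUBIC))
E
```

```text
[606.31165815 254.96240575 231.28387984] [-3.14025152e+00 -6.57773890e-04  1.89882516e+00] [-0.56707632  0.32782579  0.58996522]
([-0.002, -0.001, -0.001], [0.0, 0.023, 0.251])
```

View pics/s13.png

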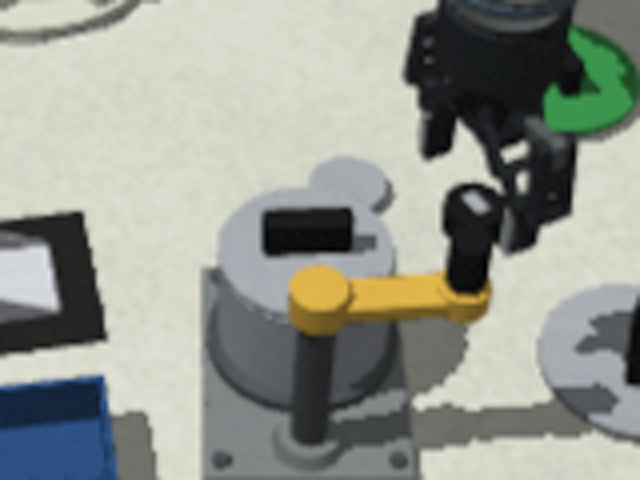

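The lid sits level on the jar. Now I'll grip the knob and swing it home.

Call:
step_arm(moves=[[[0,0,0],[0,0.02,0.1],1],[[0,0,0],[0,0.022,0.23],1],[[0,0,0],[0,0.022,0.235],0],[[0,0,0],[0,0.022,0.235],-1],[[0,0,0],[0,0.022,0.235],-1],[[0,0,0],[0,0.022,0.235],-1],[[0,0,0],[0,0.022,0.235],-1],[[0,0,0],[0,0.022,0.235],-1]], squeeze=25)

```text
clock: 28.85
eef_pos: [610.3, 256.4, 186.8]
tcp_rot: [-3.141, -0.001, 1.9]
contact_force: [-6.4, -2.8, 7.9]
opening: 0.316
grasp_force: 25.7
```

```bash
python3 - <<'E'
import sys;sys.path.insert(0,'.')
from h import *
s=telemetry.sense();print(s["eef_pos"],s["opening"]*85,s["grasp_force"],s["contact_force"])
P=np.array([604.6,161.7])
for t in(1.1,.75,.4,.15,0,-.03):
    a=np.pi-.13-t;print(t,delta([*(P+95*np.array([np.cos(a),np.sin(a)])),s["eef_pos"][2]],yaw=s["tcp_rot"][2]))
E
```

```text
[610.34262268 256.37279781 186.84045907] 26.875168379085878 25.705333650112152 [-6.36503359 -2.8332233   7.87480994]
1.1 ([-0.001, -0.001, 0.0], [0.036, -0.186, 0.0])
0.75 ([-0.001, -0.001, 0.0], [0.006, -0.348, 0.0])
0.4 ([-0.001, -0.001, 0.0], [-0.079, -0.49, 0.0])
0.15 ([-0.001, -0.001, 0.0], [-0.167, -0.57, 0.0])
0 ([-0.001, -0.001, 0.0], [-0.228, -0.606, 0.0])
-0.03 ([-0.001, -0.001, 0.0], [-0.241, -0.612, 0.0])
```

Call:
step_arm(moves=[[[0,0,0],[0.036,-0.1,0],-1],[[0,0,0],[0.036,-0.186,0],-1],[[0,0,0],[0.006,-0.348,0],-1],[[0,0,0],[-0.079,-0.49,0],-1],[[0,0,0],[-0.167,-0.57,0],-1],[[0,0,0],[-0.228,-0.606,0],-1],[[0,0,0],[-0.241,-0.612,0],-1],[[0,0,0],[-0.241,-0.612,0],-1]])

```text
clock: 29.65
eef_pos: [511.4, 172.5, 187.0]
tcp_rot: [3.139, -0.003, 1.899]
contact_force: [-4.3, 4.0, 9.5]
opening: 0.318
grasp_force: 27.4
```

Call:
step_arm(moves=[[[0,0,0],[-0.008,0,0],-1],[[0,0,0],[-0.016,0,0],-1],[[0,0,0],[-0.016,0,0],-1]])

```text
clock: 29.95
eef_pos: [511.6, 171.8, 186.9]
tcp_rot: [3.14, -0.007, 1.898]
contact_force: [-8.1, 16.5, 9.6]
opening: 0.314
grasp_force: 27.5
```

Call:
step_arm(moves=[[[0,0,0],[0,0,0],0],[[0,0,0],[0,0,0],1],[[0,0,0],[0,0,0],1],[[0,0,0],[0,0,0],1],[[0,0,0],[0,0,-0.15],1],[[0,0,0],[0,0,-0.4],1],[[0,0,0],[-0.3,-0.6,-0.4],1],[[0,0,0],[-0.5,-0.8,-0.4],1]])

```text
clock: 30.75
eef_pos: [446.8, 92.8, 266.3]
tcp_rot: [3.138, -0.0, 1.902]
contact_force: [0.5, -1.7, -0.6]
opening: 0.999
grasp_force: 0.0
```

Call:
step_arm(moves=[[[0,0,0],[-0.6,-0.3,0],1],[[0,0,0],[-0.6,-0.3,0],1],[[0,0,0],[-0.6,-0.3,0],1],[[0,0,0],[-0.6,-0.3,0],1]])

```text
clock: 31.15
eef_pos: [427.8, -43.3, 265.1]
tcp_rot: [3.141, 0.0, 1.896]
contact_force: [0.2, 1.3, -0.3]
opening: 1.0
grasp_force: 0.0
```

```bash
python3 - <<'E'
import sys;sys.path.insert(0,'.')
from loc import *
s=telemetry.sense();print(s["eef_pos"],s["contact_force"])
I={n:imaging.grab_frame(n) for n in("scene","top")}
for n in I:cv2.imwrite(f"pics/{n}14.png",I[n][:,:,::-1])
a=I["scene"][140:310,110:450,::-1];b=I["top"][110:280,200:540,::-1]
cv2.imwrite("pics/s14.png",np.vstack([cv2.resize(x,(600,300),interpolation=cv2.INTER_CUBIC) for x in(a,b)]))
u={}
for n in I:
    c=proj(n,[510,174,200])[0];k,l,st,ce=cv2.connectedComponentsWithStats((I[n].max(2)<50).astype(np.uint8));i=min((i for i in range(1,k) if st[i,4]>25),key=lambda i:np.hypot(*(ce[i]-c)));u[n]=ce[i];print(n,c,ce[i],st[i])
print(tri(u["scene"],u["top"]))
E
```

```text
[427.83513528 -43.3426657  265.08790923] [ 0.19419664  1.30012217 -0.3332503 ]
scene [358.43780093 188.06589724] [358.01550388 191.11627907] [354 184   9  16 129]
top [303.22690123 175.32672699] [301.23188406 175.85507246] [295 172  13   9  69]
[509.3333593  177.01789471 187.89357925]
```

View pics/s14.png

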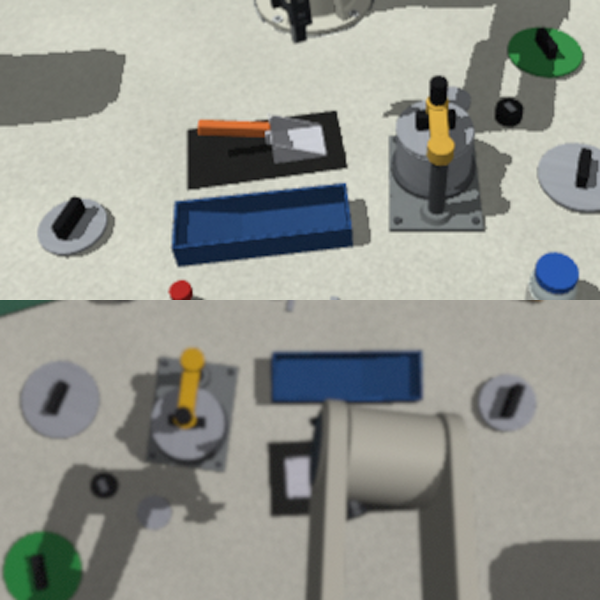

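```bash
python3 -c "
from rig import r
print(r.sign_off())"
```

```text
the job is handed in; nothing more can be done
None
```

I handed the job in at about 31 s of robot time: all six balls went into the jar, the medium lid is seated level, the retaining arm is home against its stop, and the scoop lies flat on its mat.

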